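# Load and lock a stack-drilling jig

### The job

Load the drilling jig on the bench: stack all the aluminium bracket blanks that are lying about onto its three posts, each flat and fully home, then lower the blue drill plate over the posts until it lies flat on the stack. Only then turn its three red locking knobs clockwise, each to its end stop, and let go; leave the other tools and containers on the bench where they are.

Things in the scene. Friction and masses are not known exactly. Their poses are not given: they have to be found in the camera images.
- jig_seat (a point): the drilling jig, fixed: grey base 150 x 104 x 12 mm with three steel standoffs (18 mm diameter, 25 mm tall). Point: origin of the post pattern, level with the standoffs' flat tops, 37 mm above the bench, +z up. Blanks are home with axes parallel to these and their points straight above: the first 4 mm above this one, each further one 8 mm higher
- jig_post_tip (a point): tip of the tail post. On each standoff stands a brass post 8 mm in diameter, straight for 46 mm, then tapering for 7 mm to a point 53 mm above the standoff's top; posts at (x, y) = (-54, 0) (tail), (38, 20), (38, -20) mm in the frame of jig_seat
- blank1_mid (a point): bracket blank 1 of up to 4 (None if absent; all alike): alum. plate 8 mm thick, 0.14 kg. In its frame: broad head x -18..52 mm, 64 mm wide in y; narrower tail x -68..-18 mm, 36 mm wide. 11 mm through holes at (x, y) = (-54, 0), (38, 20), (38, -20) mm. Point: half-way up, at the centre of mass; grip here across the 64 mm (along y). +x to the head, +z up
- blank2_mid (a point): bracket blank 2 of up to 4 (None if absent; all alike): alum. plate 8 mm thick, 0.14 kg. In its frame: broad head x -18..52 mm, 64 mm wide in y; narrower tail x -68..-18 mm, 36 mm wide. 11 mm through holes at (x, y) = (-54, 0), (38, 20), (38, -20) mm. Point: half-way up, at the centre of mass; grip here across the 64 mm (along y). +x to the head, +z up
- blank3_mid (a point): bracket blank 3 of up to 4 (None if absent; all alike): alum. plate 8 mm thick, 0.14 kg. In its frame: broad head x -18..52 mm, 64 mm wide in y; narrower tail x -68..-18 mm, 36 mm wide. 11 mm through holes at (x, y) = (-54, 0), (38, 20), (38, -20) mm. Point: half-way up, at the centre of mass; grip here across the 64 mm (along y). +x to the head, +z up
- blank4_mid (a point): bracket blank 4 of up to 4 (None if absent; all alike): alum. plate 8 mm thick, 0.14 kg. In its frame: broad head x -18..52 mm, 64 mm wide in y; narrower tail x -68..-18 mm, 36 mm wide. 11 mm through holes at (x, y) = (-54, 0), (38, 20), (38, -20) mm. Point: half-way up, at the centre of mass; grip here across the 64 mm (along y). +x to the head, +z up
- drill_plate_mid (a point): blue drill plate, 12 mm thick, 0.57 kg with its 3 captive knobs. In its frame: trunk x -118..68 mm, 64 mm wide in y; head x 68..106 mm, 112 mm wide. 11 mm holes for the posts at (x, y) = (-54, 0), (38, 20), (38, -20) mm. Point: half-way up, near the centre of mass; grip here across the 64 mm (along y). +x to the head, +z up. Home: 10 mm above the topmost blank's point, axes parallel to the jig's
- knob_tail_grip (a point): the tail locking knob, at (-100, 0) mm on the plate. Red upright bar, 40 mm long (x of this frame, which turns with the knob), 12 mm thick (y), 20 mm tall; point: middle of the bar on the knob's vertical axis, 22 mm above the drill plate's top face. A steel cam arm at the knob's foot turns with it
- knob_tail (a joint): angle in rad of the tail locking knob: 0 fully open, grows clockwise seen from above, up to the end stop at 2.2, where its cam arm points at the post at (-54, 0) mm. Starts between 0 and 0.5, friction about 0.06 N m, stays where it is left
- knob_left_grip (a point): the left head (+y) locking knob, at (88, 41) mm on the plate. Red upright bar, 40 mm long (x of this frame, which turns with the knob), 12 mm thick (y), 20 mm tall; point: middle of the bar on the knob's vertical axis, 22 mm above the drill plate's top face. A steel cam arm at the knob's foot turns with it
- knob_left (a joint): angle in rad of the left head (+y) locking knob: 0 fully open, grows clockwise seen from above, up to the end stop at 2.2, where its cam arm points at the post at (38, 20) mm. Starts between 0 and 0.5, friction about 0.06 N m, stays where it is left
- knob_right_grip (a point): the right head (-y) locking knob, at (88, -41) mm on the plate. Red upright bar, 40 mm long (x of this frame, which turns with the knob), 12 mm thick (y), 20 mm tall; point: middle of the bar on the knob's vertical axis, 22 mm above the drill plate's top face. A steel cam arm at the knob's foot turns with it
- knob_right (a joint): angle in rad of the right head (-y) locking knob: 0 fully open, grows clockwise seen from above, up to the end stop at 2.2, where its cam arm points at the post at (38, -20) mm. Starts between 0 and 0.5, friction about 0.06 N m, stays where it is left
- oil: bystander: a red oil bottle, 52 mm diameter, 130 mm tall; origin at its underside
- tin: bystander: a flat yellow tin, 52 mm diameter, 36 mm tall; origin at its underside
- spanner: bystander: a steel spanner 160 mm long lying flat; origin at its underside
- screwdriver: bystander: a screwdriver with a yellow handle, 190 mm long, lying flat; origin at its underside
- brush: bystander: a brush 170 mm long, lying flat; origin at its underside
- hammer: bystander: a hammer 270 mm long, lying flat; origin at its underside
- square: bystander: a try square, wooden stock 110 mm, steel blade 130 mm, lying flat; origin at its underside
Not all that is in view belongs to the job. Leave any green look-alike of the part that bears jig_seat alone.

How it is judged:
On the way, in this order (a step that is already met when the one before it is completed fails the run):
1. every blank present lies flat and fully home in the stack on the jig's posts (x of blank1_mid in the frame of jig_seat between -0.0025 and 0.0025 m and y of blank1_mid in the frame of jig_seat between -0.0025 and 0.0025 m and angle between each of blank1_mid, blank2_mid, blank3_mid, blank4_mid's own z axis and vertical below 0.03 rad and angle between the x axis of each of blank1_mid, blank2_mid, blank3_mid, blank4_mid and the x axis of jig_seat, either way round below 0.05 rad and z of blank1_mid in the frame of jig_seat between 0.0022 and 0.03 m and (z of blank1_mid in the frame of jig_seat between 0.0022 and 0.0058 m or z of blank1_mid in the frame of blank2_mid between 0.0064 and 0.0096 m or z of blank1_mid in the frame of blank3_mid between 0.0064 and 0.0096 m or z of blank1_mid in the frame of blank4_mid between 0.0064 and 0.0096 m) and x of blank2_mid in the frame of jig_seat between -0.0025 and 0.0025 m and y of blank2_mid in the frame of jig_seat between -0.0025 and 0.0025 m and z of blank2_mid in the frame of jig_seat between 0.0022 and 0.03 m and (z of blank2_mid in the frame of jig_seat between 0.0022 and 0.0058 m or z of blank2_mid in the frame of blank1_mid between 0.0064 and 0.0096 m or z of blank2_mid in the frame of blank3_mid between 0.0064 and 0.0096 m or z of blank2_mid in the frame of blank4_mid between 0.0064 and 0.0096 m) and x of blank3_mid in the frame of jig_seat between -0.0025 and 0.0025 m and y of blank3_mid in the frame of jig_seat between -0.0025 and 0.0025 m and z of blank3_mid in the frame of jig_seat between 0.0022 and 0.03 m and (z of blank3_mid in the frame of jig_seat between 0.0022 and 0.0058 m or z of blank3_mid in the frame of blank1_mid between 0.0064 and 0.0096 m or z of blank3_mid in the frame of blank2_mid between 0.0064 and 0.0096 m or z of blank3_mid in the frame of blank4_mid between 0.0064 and 0.0096 m) and x of blank4_mid in the frame of jig_seat between -0.0025 and 0.0025 m and y of blank4_mid in the frame of jig_seat between -0.0025 and 0.0025 m and z of blank4_mid in the frame of jig_seat between 0.0022 and 0.03 m and (z of blank4_mid in the frame of jig_seat between 0.0022 and 0.0058 m or z of blank4_mid in the frame of blank1_mid between 0.0064 and 0.0096 m or z of blank4_mid in the frame of blank2_mid between 0.0064 and 0.0096 m or z of blank4_mid in the frame of blank3_mid between 0.0064 and 0.0096 m)), for 0.2 s.
2. the drill plate lies flat on the stack of blanks, its knobs still open (below 1.0 rad) (all of step 1 and x of drill_plate_mid in the frame of jig_seat between -0.0025 and 0.0025 m and y of drill_plate_mid in the frame of jig_seat between -0.0025 and 0.0025 m and angle between drill_plate_mid's own z axis and vertical below 0.03 rad and angle between the x axis of drill_plate_mid and the x axis of jig_seat, either way round below 0.05 rad and z of drill_plate_mid in the frame of jig_seat between 0.02 and 0.04 m and (z of drill_plate_mid in the frame of blank1_mid between 0.0084 and 0.0116 m or z of drill_plate_mid in the frame of blank2_mid between 0.0084 and 0.0116 m or z of drill_plate_mid in the frame of blank3_mid between 0.0084 and 0.0116 m or z of drill_plate_mid in the frame of blank4_mid between 0.0084 and 0.0116 m) and value of joint each of knob_tail, knob_left, knob_right below 1 rad), for 0.2 s.
3. all three locking knobs are turned to their end stops (x of drill_plate_mid in the frame of jig_seat between -0.0025 and 0.0025 m and y of drill_plate_mid in the frame of jig_seat between -0.0025 and 0.0025 m and angle between drill_plate_mid's own z axis and vertical below 0.03 rad and angle between the x axis of drill_plate_mid and the x axis of jig_seat, either way round below 0.05 rad and z of drill_plate_mid in the frame of jig_seat between 0.02 and 0.04 m and (z of drill_plate_mid in the frame of blank1_mid between 0.0084 and 0.0116 m or z of drill_plate_mid in the frame of blank2_mid between 0.0084 and 0.0116 m or z of drill_plate_mid in the frame of blank3_mid between 0.0084 and 0.0116 m or z of drill_plate_mid in the frame of blank4_mid between 0.0084 and 0.0116 m) and value of joint each of knob_tail, knob_left, knob_right above 2.08 rad), for 0.2 s.
At the end, for the whole second after the job is handed in: every blank present is on the three posts, centred within 2.5 mm and level within 0.03 rad, resting on the standoffs or on the blank below (gaps under 1.6 mm); the drill plate likewise rests on the topmost blank; all three knobs are within 0.12 rad of their end stops (all of step 1 and all of step 3); the robot touches nothing.
It fails at once if another tool or container is pushed more than 60 mm from its place (distance of any of oil, tin, spanner, screwdriver, brush, hammer, square from where it was at the start of the episode above 0.06 m).
It fails at once if the oil bottle is knocked over (angle between oil's own z axis and vertical above 0.6 rad).
Of blank1, blank2, blank3, blank4 only 2 to 4 are there at a start; the rules pass over those that are not, and their reading is None.
At some moment in a run one of blank1, blank2, blank3, blank4, drill_plate may be knocked a few centimetres aside while the robot is not near it.
Once in a run the grip may slacken for a moment while it holds something.
It also fails if it takes over 210 s, if anything falls off the work surface, if the arm or the gripper's body presses on something with over 40 N, if the wrist force passes 120 N, or if a joint passes its speed limit or range.

### The arm

A 6-joint arm with a two-finger parallel gripper is mounted at the origin on the work surface. World frame = base frame: x ahead of the robot, y to its left, z up, the work surface at z = 0. Lengths are in m, angles in rad, forces in N, time in s.
With the tool pointing down it reaches from about 0.35 to 0.975 m from the base axis. Payload 4.9 kg.
Tool frame: the origin (TCP) lies at the very end of the fingers, on their centre line; the grasp point (between the pads) lies 19 mm behind it (pinch_z is the distance from the TCP to the grasp point, in m); z points along the fingers, y is the line along which they close (so a half turn about z gives the same grasp; the last joint's range is limited). The gripper opens to 85 mm and grips with 20 to 120 N. Pads are 22 mm wide; open, the fingers measure 114 mm over their backs; the gripper's body (76 mm by 85 mm) begins 54 mm behind the grasp point. The pads swing forward as they close: fully open they stand 13 mm farther back than shut.
Start: joints at [-1.454, 0.053, 1.613, -0, 1.476, -0.119], TCP at [0.146, -0.608, 0.195] pointing down, gripper open.
Joint ranges: [-3.01, 3.01], [-1.01, 2.22], [0.06, 2.58], [-1.02, 4.17], [0.09, 2.62], [-3.14, 3.14]. Speed limits (rad/s): [2.57, 2.57, 3.14, 3.14, 3.14, 3.14].

### API

Orientations are given as a unit quaternion [w, x, y, z].
In Python, from plant import * gives the robot as it stands. The module is installed in compiled form; this text tells all that it offers.
- The arm moves only by the tool play_rows, never from a script. Its arguments are lists of equal length, an entry for each row: "linear": the shift along the world's x, y, z in m, a list of three; "turn": the turn about the world's z in degrees. A call has 1 to 8 rows; each row shifts and turns the commanded pose from where the row before left it; what a row does not reach is not made up. A row lasts 1/8 s, in which the tool goes at most 62.5 mm and 10.7 degrees, less where a joint would pass 70% of its speed; a pose out of reach is approached as far as the arm can. A call is refused whole if a number of a shift passes 0.0625 or a number of a turn 10.7, either way. A call with a gripper value outside its range is refused whole. "hand" is the finger opening in m, from 0 to 0.0854, set as the call begins (left out, the last holds). The fingers move at their own pace and stop on an object; the grip force is fixed at half the most. Time passes only in rows, so rows that do not move let the fingers close. It gives the time, the measured TCP pose, the force, the opening and the grip force at its end, in the units of the state.
- state(): the state, without advancing time (a new reading comes with each control period).
- grab_frame(name): name is "side" or "top"; returns the picture (480x640x3 uint8, red, green, blue); there is no depth.
- camera_info(name): a dict with "camera_matrix" (3x3 intrinsics, pixels), "origin" and "attitude" of the camera in the world. Camera axes: x right, y down, z forward; pixel columns grow to the right and rows downward; lengths in m; the calibration is good to about 2 mm. A picture is of the moment at which its call begins. camera_info takes no time and is no camera call.
- job_done(): hands the job in; it is judged then, once.
Trained networks look in the newest picture that a camera, given by its name, has taken for a name from the list of things; names that differ only in an ending like _2 or _b are one class to them, and where a whole thing is asked for, a point or a joint stands for the part that bears it (a point fixed in the world has none). Each returns a list of dicts, best first, with "p" (0 to 1); they miss things now and then, are a little off and sometimes report something else, mostly with a low value. They report only what shows in the picture. A call takes as long as a camera call. They do not tell look-alikes from the thing itself.
- trace(camera, thing): "region" (480x640 bool, what is visible of it) and "location" ([column, row] in pixels, amid what is visible of it).
The state is a dict: "time": time; "joint_pos": joint angles; "joint_vel": joint speeds; "joint_efforts": joint torques, N m; "tool_pos": TCP position; "tool_rot": TCP orientation; "contact_force": force on the tool from outside, world axes, zero at the start; "ft_torque": the same for the moment, N m; "gripper_width": opening from 0.0 (shut) to 1.0 (fully open); "grasp_force": force on a finger pad.
Only numpy, scipy, OpenCV 4.12 (cv2) and the standard library are available. Lean on these libraries where they do the work, as an engineer would, in place of code of your own. Each camera call takes 0.05 s, during which the arm holds its last target. There are 200 camera calls.

## Working session

There is one attempt and no reset: what is moved stays moved. The work goes in short steps, Python scripts to look and compute and a tool call to move; the robot and the scene stay as the last step left them, time stands still between calls to the robot, and variables do not carry over. Pictures are saved under pics/ and viewed, at most 14 in all, crops included, and the job is handed in when it is done.

Besides the shell and the picture viewer there is one more tool, called after "Request:" by a JSON object that holds its "op" and its "data". play_rows: Moves the arm, as the interface text tells. Its arguments: {"type":"object","properties":{"linear":{"type":"array","items":{"type":"array","items":{"type":"number"}}},"turn":{"type":"array","items":{"type":"number"}},"hand":{"type":"number"}},"required":["linear","turn"]}

```bash
mkdir -p pics
python3 - <<'E'
from plant import *
import cv2
print(state())
for n in("top","side"):
    print(n,camera_info(n)); cv2.imwrite(f"pics/{n}0.png",grab_frame(n)[:,:,::-1])
E
```

```text
{'time': 0.0, 'joint_pos': array([-1.45403915e+00,  5.33910992e-02,  1.61433094e+00, -9.81602685e-06,
        1.47599850e+00, -1.18999163e-01]), 'joint_vel': array([ 8.21821667e-04,  7.54094378e-05, -7.22625165e-04, -9.66695676e-04,
       -1.97685536e-04, -5.76743257e-04]), 'joint_efforts': array([ 1.48485644e-03, -3.93678403e+01, -3.70177245e+01,  5.75408785e-05,
        6.95483352e-03, -6.61927366e-07]), 'tool_pos': array([ 0.14590037, -0.60699503,  0.19341981]), 'tool_rot': array([-1.06394822e-03,  9.93059792e-01,  1.17605769e-01, -3.69280413e-06]), 'contact_force': array([0.46887702, 0.27191205, 0.48391212]), 'ft_torque': array([ 1.41514455e-02, -5.89229652e-02, -6.99077875e-05]), 'grasp_force': 0.0, 'gripper_width': 0.999334752690522}
top {'camera_matrix': array([[453.124885  ,   0.        , 326.08285717],
       [  0.        , 453.124885  , 239.6303374 ],
       [  0.        ,   0.        ,   1.        ]]), 'origin': array([ 0.34823605, -0.09012578,  1.33994955]), 'attitude': array([ 0.04572462, -0.69795068,  0.7141598 , -0.02738429])}
side {'camera_matrix': array([[502.49820365,   0.        , 311.93491216],
       [  0.        , 502.49820365, 241.8915158 ],
       [  0.        ,   0.        ,   1.        ]]), 'origin': array([0.07597322, 0.67540246, 0.75143878]), 'attitude': array([ 0.11562599, -0.21995056,  0.86948337, -0.42690873])}
```

View pics/top0.png

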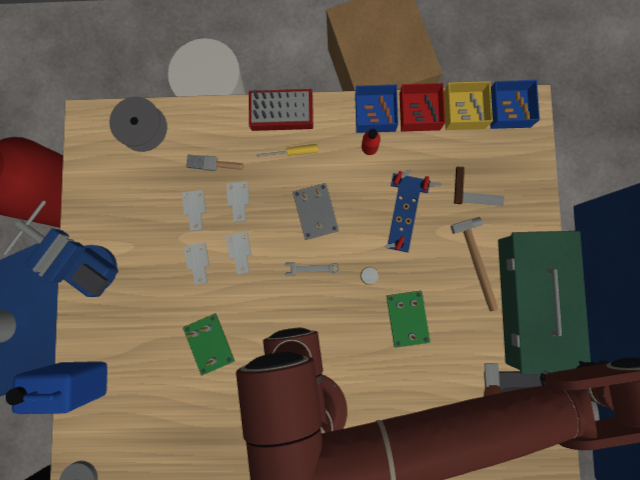

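View pics/side0.png

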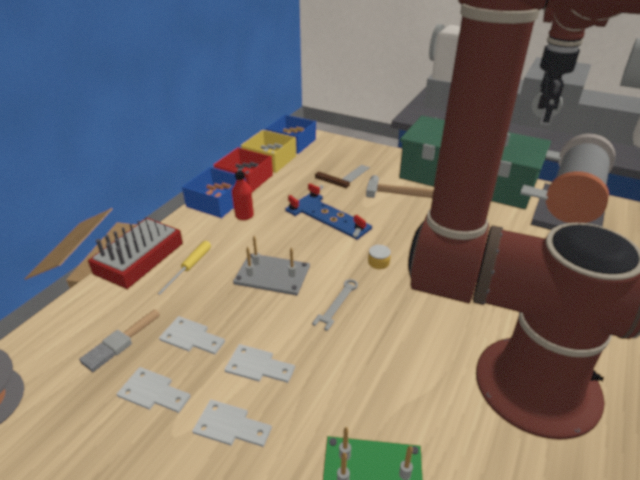

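Candidates in the top view:
- **Blanks:** light grey plates at (193,210), (238,200), (197,262) and (239,252).
- **Jig:** the grey one at (316,211). The green look-alikes at (208,343) and (408,318) are not it.
- **Drill plate:** the blue one at (405,213). The blue bins at (376,108) and (515,104) are not it.

I'll check the jig, plate and blanks in one close crop and run the detector.

```bash
cat > h.py <<'E'
from plant import *
import numpy as np, cv2
from scipy.spatial.transform import Rotation as R
from scipy.optimize import minimize
def cam(n):
    c=camera_info(n); q=c["attitude"]; return c["camera_matrix"],np.array(c["origin"]),R.from_quat([q[1],q[2],q[3],q[0]]).as_matrix()
def proj(n,P):
    K,o,A=cam(n); p=(np.atleast_2d(P)-o)@A@K.T; return p[:,:2]/p[:,2:]
def unproj(n,uv,z):
    K,o,A=cam(n); d=A@np.linalg.solve(K,[uv[0],uv[1],1.]); return o+d*(z-o[2])/d[2]
def pose(xy,x,y,a):
    c,s=np.cos(a),np.sin(a); xy=np.asarray(xy,float); return np.c_[x+c*xy[:,0]-s*xy[:,1],y+s*xy[:,0]+c*xy[:,1]]
BL=[(-68,-18),(-18,-18),(-18,-32),(52,-32),(52,32),(-18,32),(-18,18),(-68,18)]
PL=[(-118,-32),(68,-32),(68,-56),(106,-56),(106,56),(68,56),(68,32),(-118,32)]
H=[(-54,0),(38,20),(38,-20)]
def solid(n,poly,p,z0,z1):
    """soft silhouette of a prism"""
    m=np.zeros((480*4,640*4),np.uint8)
    X=pose(np.array(poly)/1e3,*p); lo=proj(n,np.c_[X,0*X[:,0]+z0]); hi=proj(n,np.c_[X,0*X[:,0]+z1])
    f=lambda q:np.round((q+.5)*4*16-8).astype(np.int32)
    cv2.fillPoly(m,[f(hi)],255,shift=4); cv2.fillPoly(m,[f(lo)],255,shift=4)
    for i in range(len(X)):
        j=(i+1)%len(X); cv2.fillConvexPoly(m,f(np.array([lo[i],lo[j],hi[j],hi[i]])),255,shift=4)
    return cv2.resize(m,(640,480),interpolation=cv2.INTER_AREA)/255.
def fit(n,poly,p0,z0,z1,soft):
    S=np.array([.001,.001,.01])
    f=lambda v:np.abs(solid(n,poly,p0+v*S,z0,z1)-soft).sum()
    r=minimize(f,[0,0,0],method="Nelder-Mead",options=dict(initial_simplex=[[0,0,0],[5,0,0],[0,5,0],[0,0,8]],xatol=.05,fatol=.3))
    return p0+r.x*S,r.fun
E
python3 - <<'E'
from h import *
I=grab_frame("top"); np.save("t0.npy",I)
for t in("blank1_mid","drill_plate_mid","jig_post_tip"):
    for d in trace("top",t): print(t,round(d["p"],2),np.round(d["location"]),d["region"].sum(),np.round(unproj("top",d["location"],.01),3))
for c in [(193,210),(316,211),(405,213),(208,343)]:
    print(c,np.round(unproj("top",c,.008),3), I[c[1],c[0]])
print(proj("top",[[0,0,0],[.6,0,0]]))
a=cv2.resize(I[165:295,170:340],None,fx=4.7,fy=4.6,interpolation=cv2.INTER_CUBIC)
cv2.imwrite("pics/c1.png",a[:,:,::-1])
E
```

```text
blank1_mid 0.75 [201. 262.] 740 [0.429 0.314 0.01 ]
blank1_mid 0.43 [318. 212.] 1722 [ 0.571 -0.036  0.01 ]
drill_plate_mid 0.64 [405. 205.] 1941 [ 0.585 -0.294  0.01 ]
jig_post_tip 0.97 [208. 347.] 1943 [0.182 0.293 0.01 ]
jig_post_tip 0.63 [316. 209.] 1743 [ 0.579 -0.029  0.01 ]
jig_post_tip 0.5 [478. 259.] 1120 [ 0.418 -0.497  0.01 ]
(193, 210) [0.586 0.34  0.008] [138 142 139]
(316, 211) [ 0.573 -0.029  0.008] [93 95 95]
(405, 213) [ 0.56  -0.292  0.008] [32 56 94]
(208, 343) [0.193 0.293 0.008] [40 98 51]
[[309.93405595 409.36411271]
 [306.36567987 202.91984762]]
```

View pics/c1.png

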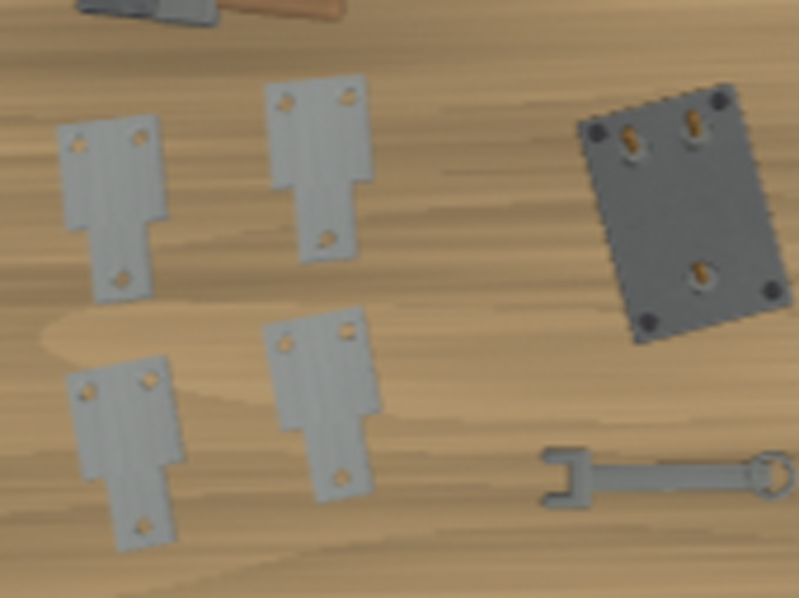

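The crop shows four blanks, each with its head upward in the image, and the real grey jig with brass posts at about crop (630,140), (695,125) and (702,272). Next I'll fit poses.

```bash
cat >> h.py <<'E'
def sat(I):
    I=cv2.GaussianBlur(I,(0,0),.01).astype(float) if 0 else I.astype(float)
    return (I[...,0]-I[...,2])/(I.max(2)+1)
def softgrey(I,poly,p,z1,n="top"):
    """1 on grey things, 0 on wood, by saturation, near pose p"""
    s=sat(I); m=solid(n,poly,p,0,z1)>.5; k=np.ones((13,13))
    near=cv2.dilate(m.astype(np.uint8),k)>0; core=cv2.erode(m.astype(np.uint8),np.ones((5,5)))>0
    fg=np.median(s[core]); bg=np.median(s[near&~(cv2.dilate(m.astype(np.uint8),np.ones((7,7)))>0)])
    a=np.clip((s-bg)/(fg-bg),0,1); a[~near]=0; return a
def blank(I,p0,z0=0.):
    p=np.array(p0,float)
    for _ in range(2):
        a=softgrey(I,BL,p,z0+.008)
        for h in H:   # close the holes
            c=proj("top",[[*pose([np.array(h)/1e3],*p)[0],z0+.008]])[0].round().astype(int); b=a[c[1]-3:c[1]+4,c[0]-3:c[0]+4]; b[...]=solid("top",BL,p,z0,z0+.008)[c[1]-3:c[1]+4,c[0]-3:c[0]+4]
        p,e=fit("top",BL,p,z0,z0+.008,a)
    return p,e
def posts(n,I,p0,off=(0,0)):
    """fit 3 brass posts z .037...09; returns pose"""
    b=np.clip((sat(I)-.12)/.35,0,1)
    def ren(p):
        m=np.zeros((1920,2560),np.uint8); K,o,A=cam(n)
        for q in pose(np.array(H)/1e3,*p):
            e=proj(n,[[*q,.037],[*q,.083],[*q,.090]]); r=4*K[0,0]*.004/np.linalg.norm(np.r_[q,.06]-o)
            f=lambda u:tuple(int(round((t+.5)*64-8)) for t in u)
            d=(e[1]-e[0])/np.linalg.norm(e[1]-e[0]); nn=np.array([-d[1],d[0]])*r/4
            P=np.array([e[0]-nn,e[1]-nn,e[2],e[1]+nn,e[0]+nn]); cv2.fillPoly(m,[np.round((P+.5)*64-8).astype(np.int32)],255,shift=4)
        return cv2.resize(m,(640,480),interpolation=cv2.INTER_AREA)/255.
    near=cv2.dilate((ren(p0)>.2).astype(np.uint8),np.ones((9,9)))>0
    b=b*near; S=np.array([.001,.001,.01])
    f=lambda v:-np.corrcoef(cv2.GaussianBlur(ren(p0+v*S),(0,0),.6)[near],b[near])[0,1]
    r=minimize(f,[0,0,0],method="Nelder-Mead",options=dict(initial_simplex=[[0,0,0],[4,0,0],[0,4,0],[0,0,8]],xatol=.05,fatol=1e-4))
    return p0+r.x*S,r.fun
E
python3 - <<'E'
from h import *
I=np.load("t0.npy")
for c,an in [((194,205),.08),((238,197),.08),((196,256),.15),((239,247),.15)]:
    w=unproj("top",c,.008); p,e=blank(I,[w[0],w[1],an]); print("blank",p.round(4),round(e,1),np.hypot(*p[:2]).round(3))
w=unproj("top",(316,205),.012); p0=np.array([w[0],w[1],.22])
s=grab_frame("side"); 
R2=[(-75,-52),(75,-52),(75,52),(-75,52)]
pr=p0.copy()
for _ in range(2):
    a=softgrey(I,R2,pr,.012); 
    core=cv2.erode((solid("top",R2,pr,0,.012)>.5).astype(np.uint8),np.ones((9,9)))>0; a[core]=1
    pr,e=fit("top",R2,pr,0,.012,a)
print("base",pr.round(4),e)
p0=np.r_[pose([[.008,0]],*pr)[0],pr[2]]
for q in [p0]:
    print("top posts",posts("top",I,q)); print("side posts",posts("side",s,q))
w=unproj("top",(405,213),.012);
# plate: blue
J=I.astype(float); bl=np.clip((J[...,2]-J[...,0])/60,0,1)
d=[d for d in trace("top","drill_plate_mid")][0]["region"]
near=cv2.dilate(d.astype(np.uint8),np.ones((11,11)))>0
pp=np.array([w[0],w[1],-.12]); 
print("plate",fit("top",PL,pp,0,.012,bl*near), fit("top",PL,pp,0,.012,d.astype(float)))
o=cv2.resize(I[150:270,360:460],None,fx=5,fy=5,interpolation=cv2.INTER_CUBIC); cv2.imwrite("pics/c2.png",o[:,:,::-1])
E
```

```text
blank [0.5937 0.3389 0.0953] 35.7 0.684
blank [0.617  0.2062 0.0792] 32.7 0.651
blank [0.4329 0.3282 0.1716] 37.4 0.543
blank [0.4615 0.203  0.1734] 36.9 0.504
base [ 0.5741 -0.0267  0.237 ] 83.07142823860725
top posts (array([ 0.5797638 , -0.02550838,  0.24042716]), np.float64(-0.763874013560514))
side posts (array([ 0.58600083, -0.03139635,  0.25890134]), np.float64(-0.6718968393287559))
plate (array([ 0.5676123 , -0.29122449, -0.21623135]), np.float64(585.7578431372549)) (array([ 0.56669393, -0.29268709, -0.23466355]), np.float64(167.42745098039214))
```

View pics/c2.png

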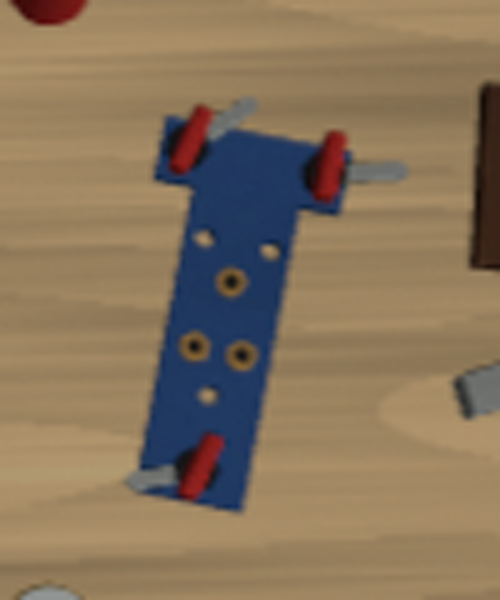

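The crop shows the plate with its head up, two head knobs at crop (190,140) and (328,165), and the tail knob at (200,467). I'll act now and go above the blank at (0.617, 0.206).

Request:
{"op": "play_rows", "data": {"linear": [[0.029, 0.05, 0], [0.029, 0.05, 0], [0.029, 0.05, 0], [0.029, 0.05, 0], [0.029, 0.05, 0], [0.029, 0.05, 0], [0.029, 0.05, 0], [0.029, 0.05, 0]], "turn": [0, 0, 0, 0, 0, 0, 0, 0], "hand": 0.0854}}

```text
time: 1.4
tool_pos: [0.3787, -0.2061, 0.1951]
tool_rot: [0.0, 0.993, 0.117, 0.001]
contact_force: [0.9, -0.6, 0.1]
gripper_width: 1.003
grasp_force: 0.0
```

Request:
{"op": "play_rows", "data": {"linear": [[0.029, 0.05, 0], [0.029, 0.05, 0], [0.029, 0.05, 0], [0.029, 0.05, 0], [0.029, 0.05, 0], [0.029, 0.05, 0], [0.029, 0.05, 0], [0.029, 0.05, 0]], "turn": [-3, -3, -3, 0, 0, 0, 0, 0]}}

```text
time: 2.4
tool_pos: [0.6109, 0.1942, 0.1948]
tool_rot: [0.0, 0.999, 0.039, 0.0]
contact_force: [0.8, -0.7, 0.7]
gripper_width: 0.995
grasp_force: 0.0
```

Request:
{"op": "play_rows", "data": {"linear": [[0.006, 0.012, -0.04], [0, 0, -0.05], [0, 0, -0.05], [0, 0, -0.03], [0, 0, -0.015], [0, 0, -0.005], [0, 0, 0], [0, 0, 0]], "turn": [0, 0, 0, 0, 0, 0, 0, 0]}}

```text
time: 3.4
tool_pos: [0.6174, 0.2046, 0.0066]
tool_rot: [-0.0, 0.999, 0.039, 0.002]
contact_force: [-0.0, 0.5, -1.0]
gripper_width: 1.0
grasp_force: 0.0
```

Run:
```python
from h import *
I=grab_frame("side"); print(state()["tool_pos"],state()["contact_force"])
c=proj("side",[[.617,.206,.01]])[0].astype(int); print(c)
o=cv2.resize(I[c[1]-90:c[1]+30,c[0]-75:c[0]+75],None,fx=5,fy=5,interpolation=cv2.INTER_CUBIC); cv2.imwrite("pics/s1.png",o[:,:,::-1])
```

```text
[0.61725929 0.20458206 0.00648512] [ 0.84326682  0.74587229 -0.28462757]
[190 334]
```

View pics/s1.png

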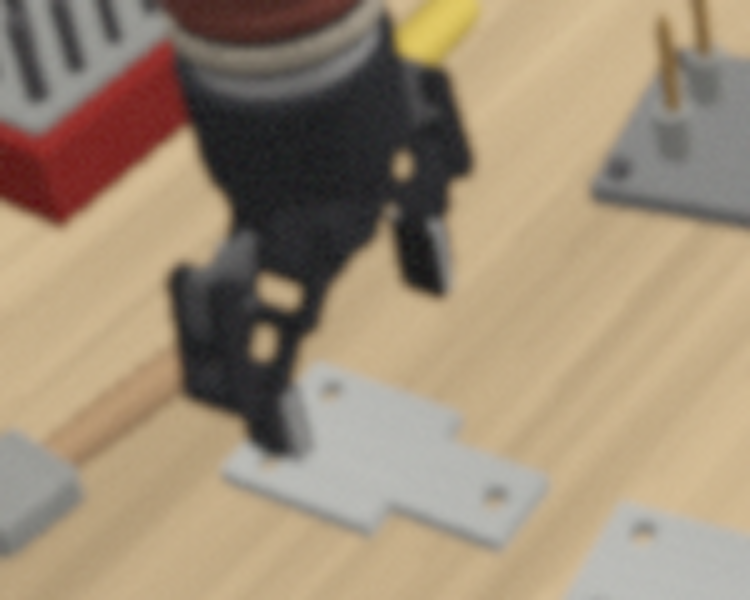

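Run:
```python
from h import *
for z in (0,.007,.013,.02,.026):
    for s in(1,-1):
        q=proj("side",[[.6172+s*.0427*np.sin(-.078),.2046+s*.0427,z]])[0]; print(z,s,((q-[190-75,334-90])*5).round())
X=np.array(BL)/1e3; q=proj("side",np.c_[pose(X,.617,.2062,.0792),np.full(8,.008)]); print(((q-[115,244])*5).round().tolist())
```

```text
0 1 [318. 545.]
0 -1 [444. 394.]
0.007 1 [315. 533.]
0.007 -1 [442. 382.]
0.013 1 [312. 522.]
0.013 -1 [440. 372.]
0.02 1 [309. 510.]
0.02 -1 [437. 359.]
0.026 1 [306. 499.]
0.026 -1 [435. 349.]
[[550.0, 477.0], [442.0, 438.0], [462.0, 414.0], [318.0, 364.0], [219.0, 473.0], [368.0, 529.0], [389.0, 503.0], [499.0, 543.0]]
```

Run:
```python
from h import *
I=grab_frame("side"); print(state()["tool_pos"],state()["contact_force"])
c=(190,334)
o=cv2.resize(I[c[1]-90:c[1]+30,c[0]-75:c[0]+75],None,fx=5,fy=5,interpolation=cv2.INTER_CUBIC); cv2.imwrite("pics/s2.png",o[:,:,::-1])
```

```text
[0.61702978 0.20452541 0.00620587] [0.8262406  0.51653451 0.01819918]
```

View pics/s2.png

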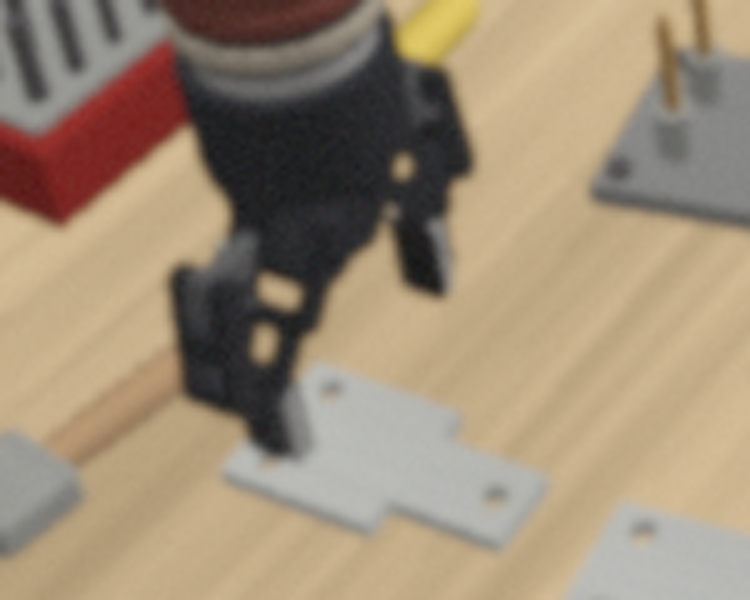

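Run:
```python
from h import *
I=grab_frame("top")
c=proj("top",[[.617,.206,.01]])[0].astype(int); print(c)
for z in(.01,.03,.05): print([((proj("top",[[.6172-s*.0427*.078,.2046+s*.0427,z]])[0]-[c[0]-60,c[1]-55])*6).round().tolist() for s in(1,-1)])
o=cv2.resize(I[c[1]-55:c[1]+45,c[0]-60:c[0]+70],None,fx=6,fy=6,interpolation=cv2.INTER_CUBIC); cv2.imwrite("pics/t1.png",o[:,:,::-1])
```

```text
[237 198]
[[280.0, 341.0], [450.0, 324.0]]
[[270.0, 334.0], [443.0, 316.0]]
[[259.0, 326.0], [435.0, 308.0]]
```

View pics/t1.png

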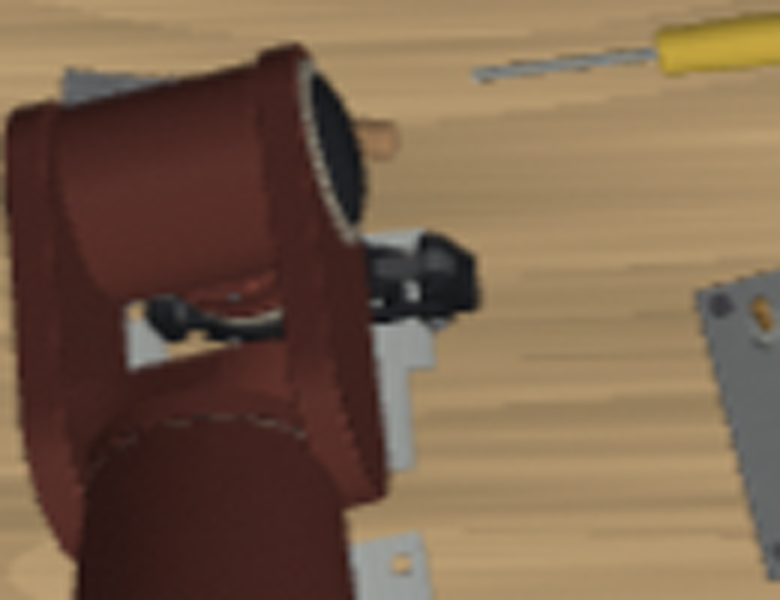

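The top crop shows the gripper centred horizontally on the blank, with its far finger at about (450,275). In the side view the fingertips look higher than the open TCP suggests, so I'll feel downward in small steps.

Request:
{"op": "play_rows", "data": {"linear": [[0, 0, -0.004], [0, 0, 0], [0, 0, -0.004], [0, 0, 0], [0, 0, 0]], "turn": [0, 0, 0, 0, 0]}}

```text
time: 4.18
tool_pos: [0.6159, 0.2043, -0.0034]
tool_rot: [0.0, 0.999, 0.039, -0.0]
contact_force: [-0.1, -0.3, -0.7]
gripper_width: 0.997
grasp_force: 0.0
```

Request:
{"op": "play_rows", "data": {"linear": [[0, 0, 0], [0, 0, 0], [0, 0, 0], [0, 0, 0], [0, 0, 0], [0, 0, 0]], "turn": [0, 0, 0, 0, 0, 0], "hand": 0.05}}

```text
time: 4.92
tool_pos: [0.616, 0.2043, -0.0033]
tool_rot: [0.0, 0.999, 0.039, -0.0]
contact_force: [0.4, 0.3, 0.4]
gripper_width: 0.584
grasp_force: 0.0
```

Request:
{"op": "play_rows", "data": {"linear": [[0, 0, 0], [0, 0, 0], [0, 0, -0.005], [0, 0, -0.005], [0, 0, -0.005], [0, 0, 0], [0, 0, 0]], "turn": [0, 0, 0, 0, 0, 0, 0], "hand": 0.0854}}

```text
time: 5.8
tool_pos: [0.6161, 0.2043, -0.0183]
tool_rot: [-0.0, 0.999, 0.039, 0.0]
contact_force: [-0.1, -0.7, -0.5]
gripper_width: 0.995
grasp_force: 0.0
```

Run:
```python
from h import *
I=grab_frame("side"); s=state(); print(s["tool_pos"],s["contact_force"],s["joint_pos"])
c=(190,334)
o=cv2.resize(I[c[1]-90:c[1]+30,c[0]-75:c[0]+75],None,fx=5,fy=5,interpolation=cv2.INTER_CUBIC); cv2.imwrite("pics/s3.png",o[:,:,::-1])
```

```text
[ 0.61617634  0.20435195 -0.01813412] [ 0.36102861  0.21474354 -0.42906935] [2.05664543e-01 3.17128021e-01 1.69133465e+00 3.90913127e-05
 1.13280635e+00 1.69772538e+00]
```

View pics/s3.png

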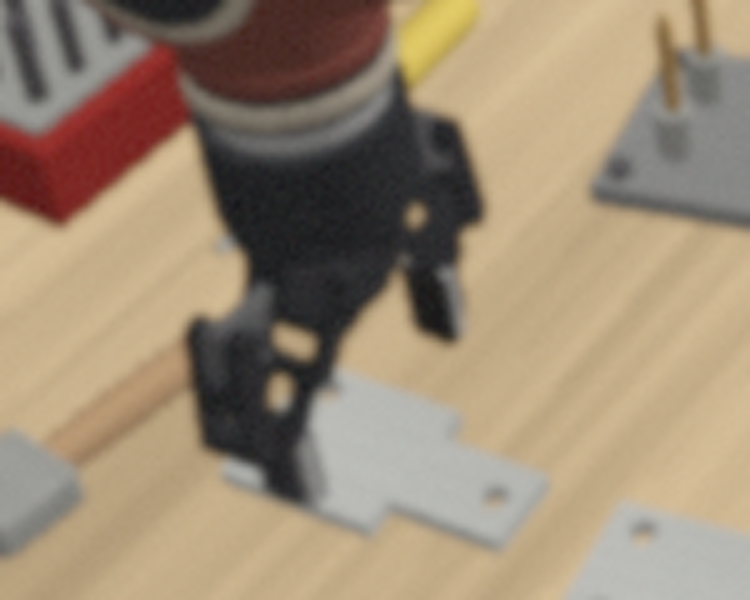

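The side crop shows the open tips at about (305,503) and (447,338), roughly 27 mm above the bench. The real tip is therefore about 45 mm above the reported TCP height, so I'll go down a further 16 mm and try closing.

Request:
{"op": "play_rows", "data": {"linear": [[0, 0, -0.006], [0, 0, -0.005], [0, 0, -0.005], [0, 0, 0], [0, 0, 0]], "turn": [0, 0, 0, 0, 0]}}

```text
time: 6.48
tool_pos: [0.6161, 0.2043, -0.0343]
tool_rot: [-0.0, 0.999, 0.039, 0.0]
contact_force: [-0.1, -0.7, -0.5]
gripper_width: 1.002
grasp_force: 0.0
```

Request:
{"op": "play_rows", "data": {"linear": [[0, 0, 0], [0, 0, 0], [0, 0, 0], [0, 0, 0], [0, 0, 0], [0, 0, 0]], "turn": [0, 0, 0, 0, 0, 0], "hand": 0.05}}

```text
time: 7.22
tool_pos: [0.618, 0.2046, -0.0316]
tool_rot: [-0.0, 0.999, 0.039, 0.002]
contact_force: [-1.7, -0.7, 7.8]
gripper_width: 0.584
grasp_force: 3.9
```

The fingers closed on top of the blank (7.8 N upward). I'll open, go 5 mm lower and close again.

Request:
{"op": "play_rows", "data": {"linear": [[0, 0, 0], [0, 0, 0], [0, 0, 0], [0, 0, -0.003], [0, 0, -0.002], [0, 0, 0], [0, 0, 0]], "turn": [0, 0, 0, 0, 0, 0, 0], "hand": 0.0854}}

```text
time: 8.1
tool_pos: [0.616, 0.2043, -0.0393]
tool_rot: [-0.0, 0.999, 0.039, -0.0]
contact_force: [0.0, -0.6, -0.4]
gripper_width: 0.999
grasp_force: 0.0
```

Request:
{"op": "play_rows", "data": {"linear": [[0, 0, 0], [0, 0, 0], [0, 0, 0], [0, 0, 0], [0, 0, 0], [0, 0, 0]], "turn": [0, 0, 0, 0, 0, 0], "hand": 0.05}}

```text
time: 8.85
tool_pos: [0.6168, 0.2045, -0.0384]
tool_rot: [-0.0, 0.999, 0.039, 0.001]
contact_force: [-0.9, -0.5, 5.7]
gripper_width: 0.718
grasp_force: 65.8
```

Gripped at about the 64 mm width. I'll lift it and carry it to hover over the jig.

Request:
{"op": "play_rows", "data": {"linear": [[0, 0, 0.03], [0, 0, 0.05], [0, 0, 0.05], [0, -0.03, 0.01], [-0.006, -0.04, 0], [-0.01, -0.04, 0], [-0.01, -0.04, 0], [-0.01, -0.04, 0]], "turn": [0, 0, 0, 0, 2, 2.3, 2.5, 2.5]}}

```text
time: 9.85
tool_pos: [0.5784, 0.0132, 0.0991]
tool_rot: [-0.0, 0.993, 0.121, -0.001]
contact_force: [-0.5, 0.5, -1.0]
gripper_width: 0.721
grasp_force: 65.6
```

Request:
{"op": "play_rows", "data": {"linear": [[0, -0.03, 0], [0, -0.01, 0], [0, 0, -0.01], [0, 0, -0.01], [0, 0, 0], [0, 0, 0]], "turn": [0, 0, 0, 0, 0, 0]}}

```text
time: 10.6
tool_pos: [0.58, -0.025, 0.0804]
tool_rot: [-0.0, 0.993, 0.121, -0.0]
contact_force: [-0.1, -0.3, -0.9]
gripper_width: 0.716
grasp_force: 65.6
```

Run:
```python
from h import *
I=grab_frame("side"); s=state(); print(s["tool_pos"],s["tool_rot"],s["contact_force"],s["gripper_width"],s["grasp_force"])
np.save("s4.npy",I)
c=proj("side",[[.58,-.025,.08]])[0].astype(int); print(c)
o=cv2.resize(I[c[1]-65:c[1]+50,c[0]-75:c[0]+75],None,fx=5.2,fy=5.2,interpolation=cv2.INTER_CUBIC); cv2.imwrite("pics/s4.png",o[:,:,::-1])
```

```text
[ 0.58023244 -0.02517318  0.08086238] [1.24783935e-05 9.92699312e-01 1.20615297e-01 1.63229926e-04] [-0.94766777  0.15728859 -1.75936195] 0.7202146959392856 65.63880801200867
[267 247]
```

View pics/s4.png

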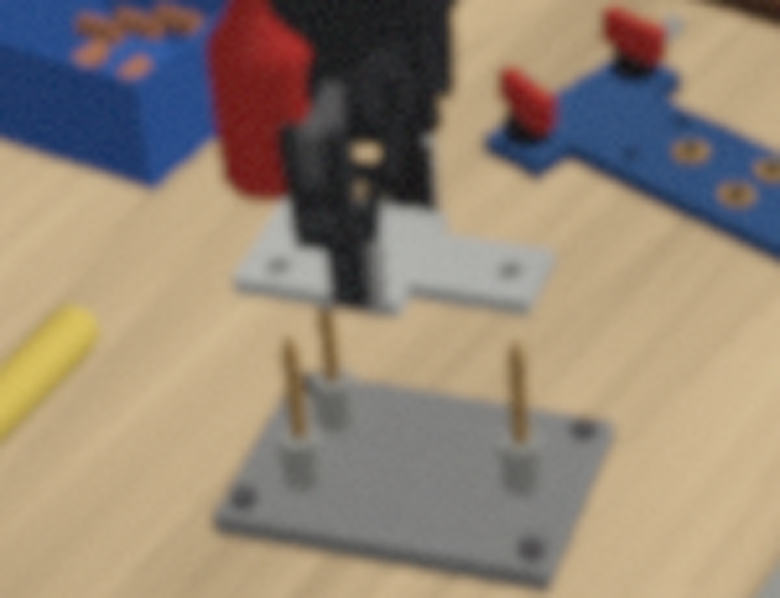

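Run:
```python
from h import *
o=np.array([267-75,247-65])
U=lambda q,z:unproj("side",np.array(q)/5.2+o-.4,z)[:2].round(4)
print("holes",U((279,265),.1276),U((511,270),.1276))
print("corners front-left,tail-front,tail-back",U((236,283),.1276),U((530,302),.1276),U((552,253),.1276))
print("tips",U((291,340),.09),U((517,344),.09)); print("bases",U((299,440),.037),U((519,443),.037),U((331,380),.037))
Y=.2418
print("pred holes if blank at tcp",pose(np.array(H)/1e3,.5802,-.0252,Y).round(4)[[1,0]])
I=np.load("s4.npy")
```

```text
holes [0.6136 0.0038] [ 0.529  -0.0369]
corners front-left,tail-front,tail-back [0.6219 0.0218] [ 0.5115 -0.0222] [ 0.5202 -0.0546]
tips [0.6118 0.004 ] [ 0.5281 -0.0372]
bases [0.6125 0.0055] [ 0.529  -0.0364] [ 0.6231 -0.0346]
pred holes if blank at tcp [[ 0.6123  0.0033]
 [ 0.5278 -0.0381]]
```

The crop shows the blank's holes at (279,265) and (511,270) over the post tips at (291,340) and (517,344). Measured in the same camera, the hole and post positions agree within about 1 mm, so I'll lower it.

Request:
{"op": "play_rows", "data": {"linear": [[-0.0007, 0.0005, -0.015], [0, 0, -0.012], [0, 0, -0.008], [0, 0, -0.006], [0, 0, -0.006], [0, 0, -0.006], [0, 0, 0]], "turn": [0.3, 0, 0, 0, 0, 0, 0]}}

```text
time: 11.52
tool_pos: [0.579, -0.0253, 0.0272]
tool_rot: [0.0, 0.992, 0.123, -0.0]
contact_force: [0.2, -0.8, -1.7]
gripper_width: 0.714
grasp_force: 65.6
```

Request:
{"op": "play_rows", "data": {"linear": [[0, 0, -0.01], [0, 0, -0.01], [0, 0, -0.005], [0, 0, -0.002], [0, 0, -0.002], [0, 0, 0], [0, 0, 0]], "turn": [0, 0, 0, 0, 0, 0, 0]}}

```text
time: 12.4
tool_pos: [0.5795, -0.0252, -0.0012]
tool_rot: [0.0, 0.992, 0.123, 0.0]
contact_force: [0.7, -1.2, -1.0]
gripper_width: 0.716
grasp_force: 65.6
```

Request:
{"op": "play_rows", "data": {"linear": [[0, 0, -0.001], [0, 0, 0]], "turn": [0, 0]}}

```text
time: 12.65
tool_pos: [0.5795, -0.0252, -0.0014]
tool_rot: [0.0, 0.992, 0.123, 0.0]
contact_force: [-3.8, -0.5, 5.2]
gripper_width: 0.722
grasp_force: 66.4
```

Request:
{"op": "play_rows", "data": {"linear": [[0, 0, 0], [0, 0, 0], [0, 0, 0], [0, 0, 0.01], [0, 0, 0.03], [0, 0, 0.03], [0, 0, 0.03], [0, 0.05, 0]], "turn": [0, 0, 0, 0, 0, 0, 0, 0], "hand": 0.0854}}

```text
time: 13.65
tool_pos: [0.5826, 0.023, 0.1026]
tool_rot: [0.001, 0.993, 0.121, 0.004]
contact_force: [0.2, 0.9, 0.3]
gripper_width: 0.995
grasp_force: 0.0
```

Request:
{"op": "play_rows", "data": {"linear": [[-0.015, 0.04, 0], [-0.02, 0.04, 0], [-0.02, 0.04, 0], [-0.02, 0.03, 0], [-0.02, 0.02, 0], [-0.02, 0.008, 0], [0, 0, 0], [0, 0, 0]], "turn": [-1, -1, -1, -1, -0.2, 0, 0, 0]}}

```text
time: 14.65
tool_pos: [0.4651, 0.2027, 0.0984]
tool_rot: [-0.0, 0.996, 0.086, 0.001]
contact_force: [0.9, 0.0, -0.2]
gripper_width: 1.001
grasp_force: 0.0
```

Run:
```python
from h import *
s=state(); print(s["tool_pos"],2*np.arctan2(s["tool_rot"][2],s["tool_rot"][1]),s["contact_force"])
I=grab_frame("side"); J=I
for p in [(.5937,.3389,.0953),(.4329,.3282,.1716),(.4615,.203,.1734)]:
    a=softgrey(I,BL,np.array(p),.008,"side")
    for h in H:
        c=proj("side",[[*pose([np.array(h)/1e3],*p)[0],.008]])[0].round().astype(int); a[c[1]-4:c[1]+5,c[0]-4:c[0]+5]=solid("side",BL,p,0,.008)[c[1]-4:c[1]+5,c[0]-4:c[0]+5]
    print("side",fit("side",BL,np.array(p),0,.008,a))
I=grab_frame("top")
for p in [(.5937,.3389,.0953),(.4329,.3282,.1716),(.4615,.203,.1734)]: print("top",blank(I,p))
for n,F in(("side",J),):
    K=F[170:300,195:345]; cv2.imwrite("pics/s5.png",cv2.resize(K,None,fx=5,fy=4.6,interpolation=cv2.INTER_CUBIC)[:,:,::-1])
```

```text
[0.46510663 0.2026517  0.09836713] 0.17277902291127928 [ 0.85875697  0.00214    -0.19086375]
side (array([0.59710011, 0.33692396, 0.09704043]), np.float64(137.97699326222192))
side (array([0.43574743, 0.3262368 , 0.1766512 ]), np.float64(156.9318718990397))
side (array([0.46440185, 0.20080747, 0.17654765]), np.float64(141.31721614179347))
top (array([0.59420901, 0.33891462, 0.10668257]), np.float64(180.75423364813165))
top (array([0.42757217, 0.32566496, 0.1462489 ]), np.float64(262.79853958823196))
top (array([0.46173615, 0.2008044 , 0.13965588]), np.float64(158.22739445849356))
```

View pics/s5.png

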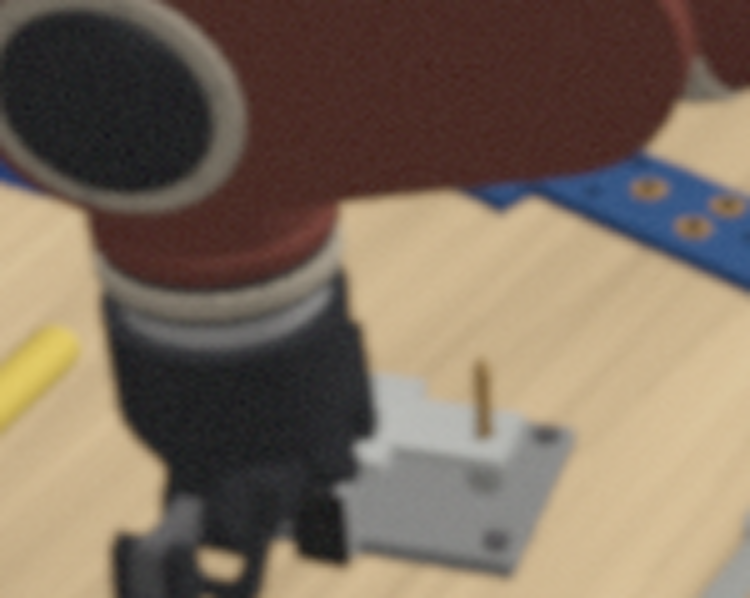

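The crop shows the first blank home on the jig, with its tail post at about (482,400). The other blanks have not moved. Next is the second blank.

Request:
{"op": "play_rows", "data": {"linear": [[-0.0035, -0.001, -0.04], [0, 0, -0.04], [0, 0, -0.03], [0, 0, -0.015], [0, 0, -0.007], [0, 0, -0.0045], [0, 0, 0], [0, 0, 0]], "turn": [0, 0, 0, 0, 0, 0, 0, 0]}}

```text
time: 15.75
tool_pos: [0.4616, 0.2021, -0.0379]
tool_rot: [-0.0, 0.996, 0.086, 0.001]
contact_force: [1.0, -0.4, -0.3]
gripper_width: 0.999
grasp_force: 0.0
```

Request:
{"op": "play_rows", "data": {"linear": [[0, 0, 0], [0, 0, 0], [0, 0, 0], [0, 0, 0], [0, 0, 0], [0, 0, 0]], "turn": [0, 0, 0, 0, 0, 0], "hand": 0.05}}

```text
time: 16.5
tool_pos: [0.4617, 0.2021, -0.0375]
tool_rot: [-0.0, 0.996, 0.086, 0.001]
contact_force: [-1.2, -0.4, 5.3]
gripper_width: 0.714
grasp_force: 63.6
```

Request:
{"op": "play_rows", "data": {"linear": [[0, 0, 0.03], [0, 0, 0.05], [0, 0, 0.05], [0, 0, 0.01], [0.02, -0.04, 0], [0.022, -0.04, 0], [0.022, -0.04, 0], [0.022, -0.04, 0]], "turn": [0, 0, 0, 0, 1, 1, 1, 1.2]}}

```text
time: 17.5
tool_pos: [0.5461, 0.0406, 0.0993]
tool_rot: [-0.0, 0.992, 0.123, -0.001]
contact_force: [1.2, -0.1, -1.3]
gripper_width: 0.714
grasp_force: 65.8
```

Request:
{"op": "play_rows", "data": {"linear": [[0.02, -0.04, 0], [0.012, -0.027, 0], [0, 0, -0.01], [0, 0, -0.01], [0, 0, 0], [0, 0, 0]], "turn": [0, 0, 0, 0, 0, 0]}}

```text
time: 18.25
tool_pos: [0.5784, -0.0243, 0.0809]
tool_rot: [-0.0, 0.992, 0.123, -0.0]
contact_force: [0.5, -0.0, -0.7]
gripper_width: 0.715
grasp_force: 65.8
```

Run:
```python
from h import *
s=state(); print(s["tool_pos"],2*np.arctan2(s["tool_rot"][2],s["tool_rot"][1]),s["contact_force"],s["grasp_force"])
I=grab_frame("side"); np.save("s6.npy",I)
F=np.load("s4.npy")
# tail-hole / tail-corner shift relative to first carry
zt=s["tool_pos"][2]+.038+.008
q=proj("side",[[.527,-.038,zt]])[0]; c=q.round().astype(int)
T=F[230-0:0,0:0] if 0 else None
pf=proj("side",[[.529-.0013+.0013,-.0369,.1276]])[0].round().astype(int)
t=F[pf[1]-9:pf[1]+12,pf[0]-14:pf[0]+13]; r=cv2.matchTemplate(I[c[1]-20:c[1]+22,c[0]-25:c[0]+26],t,cv2.TM_CCOEFF_NORMED)
_,v,_,l=cv2.minMaxLoc(r); at=np.array([c[0]-25+l[0]+14,c[1]-20+l[1]+9]); print(v,at,pf,"now",unproj("side",at,zt),"then",unproj("side",pf,.1276))
```

```text
[ 0.57841065 -0.02431592  0.08093384] 0.24748899006078956 [ 0.45491638 -0.04461944 -0.7449383 ] 65.78150868415833
0.9659180045127869 [291 235] [290 234] now [ 0.52478045 -0.03434134  0.12693384] then [ 0.52792759 -0.03561433  0.1276    ]
```

Request:
{"op": "play_rows", "data": {"linear": [[0.002, -0.001, -0.015], [0, 0, -0.012], [0, 0, -0.008], [0, 0, -0.006], [0, 0, -0.006], [0, 0, -0.006], [0, 0, 0]], "turn": [0, 0, 0, 0, 0, 0, 0]}}

```text
time: 19.18
tool_pos: [0.5804, -0.0261, 0.0276]
tool_rot: [-0.0, 0.992, 0.123, -0.0]
contact_force: [-0.3, 0.0, -1.1]
gripper_width: 0.712
grasp_force: 65.8
```

Request:
{"op": "play_rows", "data": {"linear": [[0, 0, -0.006], [0, 0, -0.006], [0, 0, -0.004], [0, 0, -0.001], [0, 0, 0], [0, 0, 0]], "turn": [0, 0, 0, 0, 0, 0]}}

```text
time: 19.92
tool_pos: [0.5809, -0.0262, 0.0113]
tool_rot: [0.0, 0.992, 0.123, 0.0]
contact_force: [-1.1, -0.9, -1.9]
gripper_width: 0.714
grasp_force: 65.8
```

Request:
{"op": "play_rows", "data": {"linear": [[0, 0, -0.002], [0, 0, -0.0015], [0, 0, -0.001], [0, 0, 0], [0, 0, 0]], "turn": [0, 0, 0, 0, 0]}}

```text
time: 20.55
tool_pos: [0.581, -0.0262, 0.0076]
tool_rot: [0.0, 0.992, 0.123, -0.0]
contact_force: [-3.5, 1.0, 5.4]
gripper_width: 0.712
grasp_force: 66.7
```

Request:
{"op": "play_rows", "data": {"linear": [[0, 0, 0], [0, 0, 0], [0, 0, 0], [0, 0, 0.01], [0, 0, 0.03], [0, 0, 0.03], [0, 0, 0.03], [0, 0.05, 0]], "turn": [0, 0, 0, 0, 0, 0, 0, 0], "hand": 0.0854}}

```text
time: 21.55
tool_pos: [0.584, 0.022, 0.1116]
tool_rot: [0.001, 0.993, 0.121, 0.004]
contact_force: [1.0, 0.3, -0.3]
gripper_width: 0.997
grasp_force: 0.0
```

Request:
{"op": "play_rows", "data": {"linear": [[0.002, 0.05, 0], [0.002, 0.05, 0], [0.002, 0.05, 0], [0.002, 0.05, 0], [0.002, 0.05, 0], [0.002, 0.05, 0], [0.001, 0.015, 0], [0, 0, 0]], "turn": [-2, -2, -2, -2, -0.7, 0, 0, 0]}}

```text
time: 22.55
tool_pos: [0.5938, 0.3392, 0.107]
tool_rot: [0.0, 0.999, 0.048, 0.0]
contact_force: [-0.6, -0.2, 0.3]
gripper_width: 1.0
grasp_force: 0.0
```

Run:
```python
from h import *
s=state(); print(s["tool_pos"],2*np.arctan2(s["tool_rot"][2],s["tool_rot"][1]),s["contact_force"])
I=grab_frame("top")
print("top",blank(I,(.4329,.3282,.1716)))
I=grab_frame("side")
for p in [(.5937,.3389,.0953),(.4329,.3282,.1716)]:
    a=softgrey(I,BL,np.array(p),.008,"side"); print("side",fit("side",BL,np.array(p),0,.008,a))
cv2.imwrite("pics/s7.png",cv2.resize(I[170:300,195:345],None,fx=5,fy=4.6,interpolation=cv2.INTER_CUBIC)[:,:,::-1])
```

```text
[0.59384713 0.33917673 0.10700649] 0.09570701326699643 [-0.56248704 -0.23419336  0.2842449 ]
top (array([0.43306227, 0.32824433, 0.17800985]), np.float64(37.42116843586436))
side (array([0.59688783, 0.3371685 , 0.09363976]), np.float64(167.80142721459646))
side (array([0.43596096, 0.32640594, 0.17203753]), np.float64(208.10534751175706))
```

View pics/s7.png

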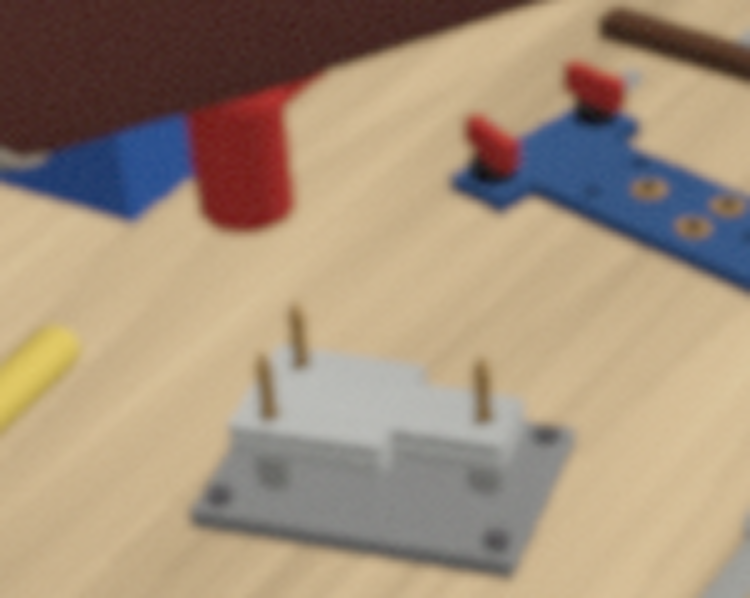

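The crop shows two blanks flat on the standoffs. Now the third.

Request:
{"op": "play_rows", "data": {"linear": [[0, 0, -0.04], [0, 0, -0.04], [0, 0, -0.03], [0, 0, -0.02], [0, 0, -0.01], [0, 0, -0.005], [0, 0, 0], [0, 0, 0]], "turn": [0, 0, 0, 0, 0, 0, 0, 0]}}

```text
time: 23.65
tool_pos: [0.5947, 0.3393, -0.037]
tool_rot: [-0.0, 0.999, 0.047, 0.001]
contact_force: [-0.2, -0.4, -0.2]
gripper_width: 1.001
grasp_force: 0.0
```

Request:
{"op": "play_rows", "data": {"linear": [[0, 0, 0], [0, 0, 0], [0, 0, 0], [0, 0, 0], [0, 0, 0], [0, 0, 0]], "turn": [0, 0, 0, 0, 0, 0], "hand": 0.05}}

```text
time: 24.4
tool_pos: [0.595, 0.3393, -0.0366]
tool_rot: [-0.0, 0.999, 0.047, 0.001]
contact_force: [-0.4, -0.9, 5.3]
gripper_width: 0.715
grasp_force: 64.7
```

Request:
{"op": "play_rows", "data": {"linear": [[0, 0, 0.03], [0, 0, 0.05], [0, 0, 0.05], [0, -0.02, 0.01], [-0.002, -0.05, 0], [-0.002, -0.05, 0], [-0.002, -0.05, 0], [-0.002, -0.05, 0]], "turn": [0, 0, 0, 0, 2, 2, 2, 2]}}

```text
time: 25.4
tool_pos: [0.5838, 0.1164, 0.0992]
tool_rot: [0.0, 0.993, 0.117, -0.002]
contact_force: [0.8, -0.6, -0.9]
gripper_width: 0.712
grasp_force: 65.3
```

Request:
{"op": "play_rows", "data": {"linear": [[-0.002, -0.05, 0], [-0.002, -0.05, 0], [-0.001, -0.035, 0], [-0.001, -0.01, -0.005], [0, 0, -0.008], [0, 0, -0.008], [0, 0, 0], [0, 0, 0]], "turn": [0.6, 0, 0, 0, 0, 0, 0, 0]}}

```text
time: 26.4
tool_pos: [0.5799, -0.0254, 0.0807]
tool_rot: [-0.0, 0.992, 0.123, -0.0]
contact_force: [-0.2, -0.4, -0.7]
gripper_width: 0.708
grasp_force: 65.3
```

Run:
```python
from h import *
s=state(); print(s["tool_pos"],2*np.arctan2(s["tool_rot"][2],s["tool_rot"][1]),s["contact_force"],s["grasp_force"])
I=grab_frame("side"); np.save("s8.npy",I)
k=4; up=lambda A:cv2.resize(A,None,fx=k,fy=k,interpolation=cv2.INTER_CUBIC)
for nm,t in(("s4",None),("s6",None)):
    F=np.load(nm+".npy"); t=up(F)[226*k:246*k,278*k:303*k]; r=cv2.matchTemplate(up(I[205:270,255:325]),t,cv2.TM_CCOEFF_NORMED); _,v,_,l=cv2.minMaxLoc(r); print(nm,v,np.array(l)/k+[255-278,205-226])
print(proj("side",[[.5285,-.0368,.127],[.5295,-.0368,.127],[.5285,-.0358,.127],[.5285,-.0368,.128]]))
```

```text
[ 0.57989469 -0.02540726  0.08066191] 0.2457453710463493 [-0.2187576  -0.38804002 -0.67675947] 65.28266429901123
s4 0.993354082107544 [1.  0.5]
s6 0.9968140125274658 [0. 0.]
[[290.06625157 233.85473089]
 [289.65448749 233.72177945]
 [289.82106936 234.10776606]
 [290.04718474 233.46971412]]
```

Request:
{"op": "play_rows", "data": {"linear": [[0.0015, -0.0005, -0.015], [0, 0, -0.012], [0, 0, -0.008], [0, 0, -0.006], [0, 0, -0.006], [0, 0, -0.006], [0, 0, 0]], "turn": [0, 0, 0, 0, 0, 0, 0]}}

```text
time: 27.32
tool_pos: [0.5809, -0.0266, 0.0271]
tool_rot: [-0.0, 0.993, 0.122, -0.0]
contact_force: [-0.4, 0.1, -0.9]
gripper_width: 0.715
grasp_force: 65.3
```

Request:
{"op": "play_rows", "data": {"linear": [[0, 0, -0.005], [0, 0, -0.003], [0, 0, -0.001], [0, 0, -0.001], [0, 0, 0], [0, 0, 0]], "turn": [0, 0, 0, 0, 0, 0]}}

```text
time: 28.08
tool_pos: [0.5814, -0.0267, 0.0178]
tool_rot: [0.0, 0.993, 0.122, 0.0]
contact_force: [0.1, 0.2, -1.3]
gripper_width: 0.714
grasp_force: 65.3
```

Request:
{"op": "play_rows", "data": {"linear": [[0, 0, -0.001], [0, 0, -0.0007], [0, 0, 0], [0, 0, 0]], "turn": [0, 0, 0, 0]}}

```text
time: 28.58
tool_pos: [0.5814, -0.0267, 0.0164]
tool_rot: [0.0, 0.993, 0.122, 0.0]
contact_force: [-1.0, 1.4, 2.5]
gripper_width: 0.713
grasp_force: 66.0
```

Request:
{"op": "play_rows", "data": {"linear": [[0, 0, 0], [0, 0, 0], [0, 0, 0], [0, 0, 0.01], [0, 0, 0.03], [0, 0, 0.03], [0, 0, 0.02], [0, 0.05, 0]], "turn": [0, 0, 0, 0, 0, 0, 0, 0], "hand": 0.0854}}

```text
time: 29.58
tool_pos: [0.5835, 0.0215, 0.1094]
tool_rot: [0.001, 0.993, 0.12, 0.003]
contact_force: [-0.2, 0.3, 0.6]
gripper_width: 1.001
grasp_force: 0.0
```

Request:
{"op": "play_rows", "data": {"linear": [[-0.02, 0.05, 0], [-0.02, 0.05, 0], [-0.02, 0.05, 0], [-0.02, 0.05, 0], [-0.02, 0.05, 0], [-0.02, 0.04, 0], [-0.028, 0.015, 0], [0, 0, 0]], "turn": [-1, -1, -1, -1, 0, 0, 0, 0]}}

```text
time: 30.58
tool_pos: [0.4317, 0.3293, 0.1059]
tool_rot: [0.0, 0.996, 0.089, -0.0]
contact_force: [-0.8, -0.6, 0.2]
gripper_width: 1.002
grasp_force: 0.0
```

Run:
```python
from h import *
s=state(); print(s["tool_pos"],2*np.arctan2(s["tool_rot"][2],s["tool_rot"][1]),s["contact_force"])
I=grab_frame("side")
for p in [(.436,.3264,.172)]:
    a=softgrey(I,BL,np.array(p),.008,"side"); print("side",fit("side",BL,np.array(p),0,.008,a))
p=np.array([.5812,-.0245,.246]); print("stack",[ (h,fit("side",BL,p,.037,h,softgrey(I,BL,p,h,"side"))[1]) for h in (.053,.061,.069)])
cv2.imwrite("pics/s9.png",cv2.resize(I[150:390,60:360],None,fx=2.6,fy=2.5,interpolation=cv2.INTER_CUBIC)[:,:,::-1])
```

```text
[0.43168632 0.32928783 0.10590096] 0.17786428016562492 [-0.83637585 -0.62982944  0.21257686]
side (array([0.4356261 , 0.32619882, 0.17144194]), np.float64(219.43187984393973))
stack [(0.053, np.float64(689.1319248241309)), (0.061, np.float64(601.8269738600395)), (0.069, np.float64(555.2717431409309))]
```

View pics/s9.png

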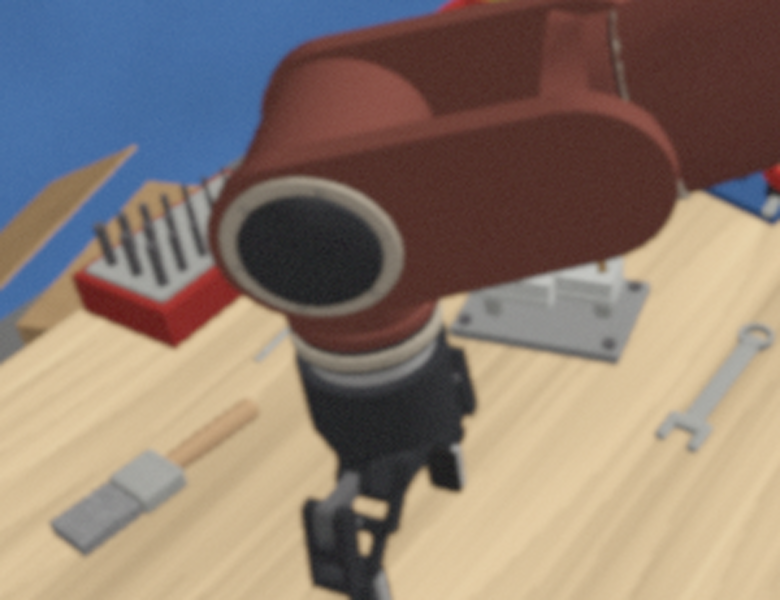

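The crop shows the stack on the jig with nothing disturbed and the gripper above the fourth blank. I'll take that one.

Request:
{"op": "play_rows", "data": {"linear": [[0.001, -0.001, -0.04], [0, 0, -0.04], [0, 0, -0.03], [0, 0, -0.02], [0, 0, -0.008], [0, 0, -0.005], [0, 0, 0], [0, 0, 0]], "turn": [0, 0, 0, 0, 0, 0, 0, 0]}}

```text
time: 31.62
tool_pos: [0.4351, 0.3277, -0.036]
tool_rot: [-0.0, 0.996, 0.087, 0.001]
contact_force: [0.3, 0.1, 0.2]
gripper_width: 1.002
grasp_force: 0.0
```

Request:
{"op": "play_rows", "data": {"linear": [[0, 0, 0], [0, 0, 0], [0, 0, 0], [0, 0, 0], [0, 0, 0], [0, 0, 0]], "turn": [0, 0, 0, 0, 0, 0], "hand": 0.05}}

```text
time: 32.38
tool_pos: [0.435, 0.3277, -0.0353]
tool_rot: [-0.0, 0.996, 0.087, 0.0]
contact_force: [-2.8, -2.8, 7.6]
gripper_width: 0.702
grasp_force: 62.6
```

Request:
{"op": "play_rows", "data": {"linear": [[0, 0, 0.03], [0, 0, 0.05], [0, 0, 0.05], [0.02, -0.02, 0.01], [0.022, -0.05, 0], [0.022, -0.05, 0], [0.022, -0.05, 0], [0.022, -0.05, 0]], "turn": [0, 0, 0, 0, 1, 1, 1, 1]}}

```text
time: 33.38
tool_pos: [0.5425, 0.1058, 0.1029]
tool_rot: [-0.0, 0.992, 0.122, 0.0]
contact_force: [0.3, 1.1, -1.3]
gripper_width: 0.704
grasp_force: 64.7
```

Request:
{"op": "play_rows", "data": {"linear": [[0.022, -0.05, 0], [0.01, -0.05, 0], [0.006, -0.025, 0], [0.001, -0.008, -0.004], [0, 0, -0.008], [0, 0, -0.008], [0, 0, 0], [0, 0, 0]], "turn": [0, 0, 0, 0, 0, 0, 0, 0]}}

```text
time: 34.38
tool_pos: [0.5813, -0.025, 0.083]
tool_rot: [-0.0, 0.992, 0.122, -0.0]
contact_force: [-0.4, -0.3, -0.6]
gripper_width: 0.702
grasp_force: 64.8
```

```bash
cat > m.py <<'E'
from h import *
s=state(); print(s["tool_pos"],2*np.arctan2(s["tool_rot"][2],s["tool_rot"][1]),s["contact_force"],s["grasp_force"])
I=grab_frame("side"); np.save("s10.npy",I)
k=4; up=lambda A:cv2.resize(A,None,fx=k,fy=k,interpolation=cv2.INTER_CUBIC)
M=np.array([[-.41,-.245],[-.13,.253]])
for nm in("s4","s6","s8"):
    F=np.load(nm+".npy"); t=up(F)[226*k:246*k,278*k:303*k]; r=cv2.matchTemplate(up(I[205:270,255:325]),t,cv2.TM_CCOEFF_NORMED); _,v,_,l=cv2.minMaxLoc(r); d=np.array(l)/k+[255-278,205-226]; print(nm,v,d,np.linalg.solve(M,d))
E
python3 m.py
```

```text
[ 0.58126636 -0.02500961  0.08298464] 0.24557387615903453 [-0.3616191  -0.29850304 -0.55343082] 64.77858781814575
s4 0.9938972592353821 [0.75 0.25] [-1.8513055  0.0368786]
s6 0.9954649806022644 [ 0.   -0.25] [ 0.4517628  -0.75601121]
s8 0.9955907464027405 [-0.25 -0.25] [ 0.91827703 -0.51630034]
```

Request:
{"op": "play_rows", "data": {"linear": [[0.0006, 0, -0.015], [0, 0, -0.01], [0, 0, -0.006], [0, 0, -0.005], [0, 0, -0.005], [0, 0, -0.005], [0, 0, 0]], "turn": [0, 0, 0, 0, 0, 0, 0]}}

```text
time: 35.3
tool_pos: [0.5816, -0.0256, 0.0365]
tool_rot: [-0.0, 0.993, 0.122, -0.0]
contact_force: [0.3, 0.1, -1.2]
gripper_width: 0.698
grasp_force: 64.8
```

Request:
{"op": "play_rows", "data": {"linear": [[0, 0, -0.005], [0, 0, -0.003], [0, 0, -0.001], [0, 0, -0.001], [0, 0, 0], [0, 0, 0]], "turn": [0, 0, 0, 0, 0, 0]}}

```text
time: 36.05
tool_pos: [0.582, -0.0257, 0.0271]
tool_rot: [0.0, 0.993, 0.122, 0.0]
contact_force: [1.0, 0.4, -1.7]
gripper_width: 0.697
grasp_force: 64.8
```

Request:
{"op": "play_rows", "data": {"linear": [[0, 0, -0.001], [0, 0, -0.001], [0, 0, 0], [0, 0, 0]], "turn": [0, 0, 0, 0]}}

```text
time: 36.55
tool_pos: [0.5821, -0.0257, 0.0259]
tool_rot: [0.0, 0.993, 0.122, 0.0]
contact_force: [-3.6, 1.0, 4.9]
gripper_width: 0.7
grasp_force: 67.3
```

Request:
{"op": "play_rows", "data": {"linear": [[0, 0, 0], [0, 0, 0], [0, 0, 0], [0, 0, 0.01], [0, 0, 0.03], [0, 0, 0.03], [0, 0, 0.03], [0, 0, 0]], "turn": [0, 0, 0, 0, 0, 0, 0, 0], "hand": 0.0854}}

```text
time: 37.55
tool_pos: [0.5844, -0.0261, 0.1292]
tool_rot: [0.001, 0.993, 0.122, 0.004]
contact_force: [0.1, 0.1, -0.8]
gripper_width: 1.001
grasp_force: 0.0
```

```bash
cat > pl.py <<'E'
from h import *
KN=np.array([(-100,0),(88,41),(88,-41)])/1e3
def plate(n,I,p0,z0=0.):
    J=I.astype(float); bl=np.clip(((J[...,2]-J[...,0])/(J.max(2)+1)+.15)/.55,0,1)
    p=np.array(p0,float)
    for _ in range(3):
        w=cv2.dilate((solid(n,PL,p,z0,z0+.012)>.5).astype(np.uint8),np.ones((11,11))).astype(float)
        for k in pose(KN,*p):   # leave knobs out
            for z in(.012,.024,.04):
                c=proj(n,[[*k,z0+z]])[0].round().astype(int); cv2.circle(w,tuple(int(v) for v in c),11,0,-1)
        core=cv2.erode((solid(n,PL,p,z0,z0+.012)>.99).astype(np.uint8),np.ones((5,5)))>0
        a=bl.copy(); a[core]=1; S=np.array([.001,.001,.01])
        f=lambda v:(w*np.abs(solid(n,PL,p+v*S,z0,z0+.012)-a)).sum()
        r=minimize(f,[0,0,0],method="Nelder-Mead",options=dict(initial_simplex=[[0,0,0],[4,0,0],[0,4,0],[0,0,5]],xatol=.05,fatol=.3)); p=p+r.x*S
    return p,r.fun
E
python3 - <<'E'
from pl import *
s=state(); print(s["tool_pos"])
I=grab_frame("top"); np.save("t2.npy",I); print(plate("top",I,[.567,-.292,-.22]))
p,e=plate("top",I,[.567,-.292,-.2])
S=grab_frame("side"); np.save("ss2.npy",S); print("side",plate("side",S,p))
print("holes px model",proj("top",np.c_[pose(np.array(H)/1e3,*p),[.012]*3]).round(1).tolist(), "crop:",[[360+204/5,150+238/5],[360+270/5,150+251/5],[360+207/5,150+395/5]])
E
```

```text
[ 0.58443672 -0.02611645  0.1291625 ]
(array([ 0.56714468, -0.29100237, -0.20879746]), np.float64(62.2910899059036))
side (array([ 0.57492756, -0.29923644, -0.22054783]), np.float64(90.32435164026961))
holes px model [[401.7, 228.5], [400.6, 197.0], [413.9, 199.5]] crop: [[400.8, 197.6], [414.0, 200.2], [401.4, 229.0]]
```

Request:
{"op": "play_rows", "data": {"linear": [[-0.003, -0.05, 0], [-0.003, -0.05, 0], [-0.003, -0.05, 0], [-0.003, -0.05, 0], [-0.003, -0.05, 0], [-0.001, -0.015, -0.02], [0, 0, -0.02], [0, 0, 0]], "turn": [-5, -5, -5, -5, -5, -1, 0, 0]}}

```text
time: 38.65
tool_pos: [0.5636, -0.2877, 0.0803]
tool_rot: [-0.002, 0.995, -0.104, -0.003]
contact_force: [-0.1, 0.5, 0.4]
gripper_width: 0.998
grasp_force: 0.0
```

Run:
```python
from pl import *
s=state(); print(s["tool_pos"],2*np.arctan2(s["tool_rot"][2],s["tool_rot"][1]))
S=grab_frame("side"); print("side",plate("side",S,[.575,-.299,-.22]))
```

```text
[ 0.56357278 -0.28770343  0.0803471 ] -0.20773062271839
side (array([ 0.57585221, -0.29862242, -0.20814179]), np.float64(92.00603784114759))
```

Request:
{"op": "play_rows", "data": {"linear": [[0.003, -0.003, -0.02], [0, 0, -0.03], [0, 0, -0.02], [0, 0, 0], [0, 0, 0]], "turn": [0, 0, 0, 0, 0]}}

```text
time: 39.33
tool_pos: [0.5696, -0.294, 0.0159]
tool_rot: [0.0, 0.995, -0.104, 0.001]
contact_force: [0.0, 0.3, -0.5]
gripper_width: 0.999
grasp_force: 0.0
```

Settled 3 mm past in x and y, so I'll correct that and go down.

Request:
{"op": "play_rows", "data": {"linear": [[-0.0025, 0.003, -0.02], [0, 0, -0.015], [0, 0, -0.01], [0, 0, -0.006], [0, 0, -0.002], [0, 0, 0], [0, 0, 0]], "turn": [0, 0, 0, 0, 0, 0, 0]}}

```text
time: 40.2
tool_pos: [0.5668, -0.291, -0.0374]
tool_rot: [0.0, 0.995, -0.104, 0.0]
contact_force: [0.8, -1.1, -0.3]
gripper_width: 1.002
grasp_force: 0.0
```

Request:
{"op": "play_rows", "data": {"linear": [[0, 0, 0], [0, 0, 0], [0, 0, 0], [0, 0, 0], [0, 0, 0], [0, 0, 0]], "turn": [0, 0, 0, 0, 0, 0], "hand": 0.05}}

```text
time: 40.95
tool_pos: [0.5671, -0.2914, -0.0368]
tool_rot: [0.001, 0.995, -0.104, 0.001]
contact_force: [-0.9, 0.5, 5.3]
gripper_width: 0.724
grasp_force: 66.8
```

Request:
{"op": "play_rows", "data": {"linear": [[0, 0, 0.02], [0, 0, 0.04], [0, 0, 0.04], [0, 0, 0.03], [0, 0, 0.02], [0.002, 0.03, 0], [0.002, 0.04, 0], [0.002, 0.04, 0]], "turn": [0, 0, 0, 0, 0, 3, 4, 4]}}

```text
time: 41.95
tool_pos: [0.5712, -0.1791, 0.1107]
tool_rot: [-0.001, 1.0, -0.008, -0.001]
contact_force: [0.1, 0.5, -5.5]
gripper_width: 0.721
grasp_force: 67.7
```

Request:
{"op": "play_rows", "data": {"linear": [[0.002, 0.04, 0], [0.002, 0.04, 0], [0.002, 0.04, 0], [0.001, 0.03, 0], [0, 0.006, -0.01], [0, 0, -0.01], [0, 0, 0], [0, 0, 0]], "turn": [4, 4, 4, 3, 0, 0, 0, 0]}}

```text
time: 42.95
tool_pos: [0.5793, -0.0256, 0.0917]
tool_rot: [-0.0, 0.993, 0.121, -0.0]
contact_force: [0.5, -0.1, -4.8]
gripper_width: 0.722
grasp_force: 67.7
```

Run:
```python
from pl import *
s=state(); print(s["tool_pos"],2*np.arctan2(s["tool_rot"][2],s["tool_rot"][1]),s["contact_force"],s["grasp_force"],s["gripper_width"])
S=grab_frame("side"); 
z=s["tool_pos"][2]+.0372; t=np.r_[s["tool_pos"][:2],.246]
print(z,plate("side",S,t+[.001,.001,0],z))
cv2.imwrite("pics/s11.png",cv2.resize(S[165:300,190:340],None,fx=5.2,fy=4.4,interpolation=cv2.INTER_CUBIC)[:,:,::-1])
```

```text
[ 0.57929075 -0.02559462  0.09173792] 0.24310266706827913 [ 0.45329207 -0.06831843 -4.80929796] 67.69391298294067 0.7218406732267171
0.1289379155957333 (array([ 0.58541929, -0.02875937,  0.23329465]), np.float64(223.03960430328482))
```

View pics/s11.png

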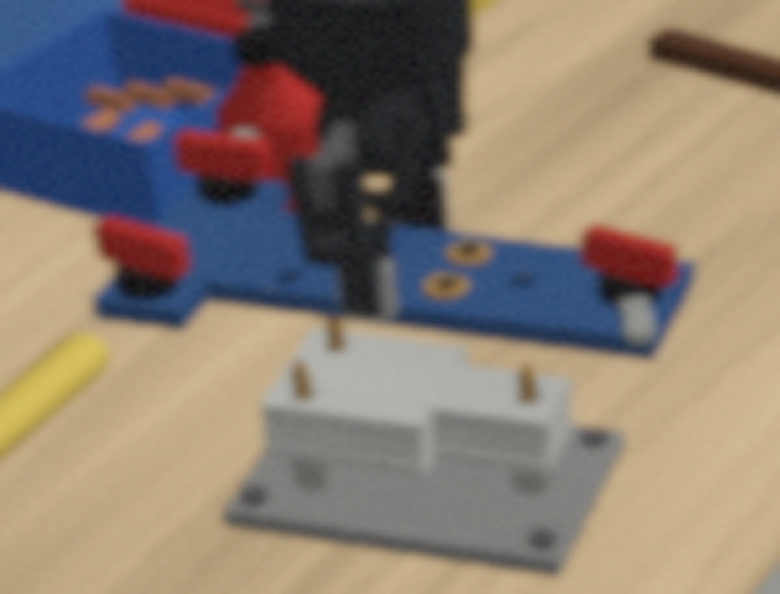

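Run:
```python
from h import *
U=lambda q,z:unproj("side",np.array(q)/[5.2,4.4]+[190,165]-.4,z)[:2].round(4)
print("holes",U((290,276),.1409),U((522,280),.1409)); print("tips",U((299,366),.09),U((526,370),.09)); print("bases at stack top",U((303,397),.069),U((529,402),.069))
```

```text
holes [0.6125 0.0028] [ 0.5286 -0.0377]
tips [0.6111 0.0067] [ 0.5269 -0.0341]
bases at stack top [0.6125 0.0051] [ 0.5272 -0.0355]
```

The crop shows four blanks flat on the jig and the plate's holes above the post tips, within about 1 to 2 mm. I'll lower it with small corrections.

Request:
{"op": "play_rows", "data": {"linear": [[0, 0.0007, -0.015], [0, 0, -0.012], [0, 0, -0.008], [0, 0, -0.004], [0, 0, -0.004], [0, 0, 0], [0, 0, 0]], "turn": [0.2, 0, 0, 0, 0, 0, 0]}}

```text
time: 43.88
tool_pos: [0.5798, -0.024, 0.0495]
tool_rot: [0.0, 0.992, 0.124, 0.0]
contact_force: [0.2, -0.6, -5.5]
gripper_width: 0.722
grasp_force: 67.7
```

Request:
{"op": "play_rows", "data": {"linear": [[0, 0, -0.004], [0, 0, -0.004], [0, 0, 0], [0, 0, 0]], "turn": [0, 0, 0, 0]}}

```text
time: 44.38
tool_pos: [0.5799, -0.0248, 0.0411]
tool_rot: [0.001, 0.992, 0.124, 0.0]
contact_force: [1.5, -4.6, -5.2]
gripper_width: 0.725
grasp_force: 67.7
```

Request:
{"op": "play_rows", "data": {"linear": [[0, -0.001, 0], [0, 0, -0.004], [0, 0, -0.003], [0, 0, 0], [0, 0, 0]], "turn": [0, 0, 0, 0, 0]}}

```text
time: 45.0
tool_pos: [0.5791, -0.0251, 0.0337]
tool_rot: [0.0, 0.992, 0.124, -0.0]
contact_force: [0.5, -3.5, -4.2]
gripper_width: 0.724
grasp_force: 67.7
```

Request:
{"op": "play_rows", "data": {"linear": [[0, -0.0005, -0.001], [0, 0, -0.001], [0, 0, -0.0005], [0, 0, 0], [0, 0, 0]], "turn": [0, 0, 0, 0, 0]}}

```text
time: 45.62
tool_pos: [0.5793, -0.0252, 0.0322]
tool_rot: [-0.0, 0.992, 0.124, -0.0]
contact_force: [-5.9, -1.0, 4.8]
gripper_width: 0.725
grasp_force: 68.7
```

Request:
{"op": "play_rows", "data": {"linear": [[0, 0, 0], [0, 0, 0], [0, 0, 0], [0, 0, 0.01], [0, 0, 0.03], [0, 0, 0.03], [0, 0, 0.03], [0, 0.05, 0.01]], "turn": [0, 0, 0, 0, 0, 0, 0, 0], "hand": 0.0854}}

```text
time: 46.62
tool_pos: [0.5817, 0.0228, 0.1455]
tool_rot: [0.001, 0.993, 0.121, 0.003]
contact_force: [0.2, 0.1, -0.6]
gripper_width: 1.001
grasp_force: 0.0
```

Request:
{"op": "play_rows", "data": {"linear": [[0, 0.05, 0], [0, 0.05, 0], [0, 0.05, 0], [0, 0.03, 0], [0, 0, 0], [0, 0, 0]], "turn": [0, 0, 0, 0, 0, 0]}}

```text
time: 47.38
tool_pos: [0.5796, 0.204, 0.1419]
tool_rot: [0.0, 0.992, 0.124, 0.0]
contact_force: [-0.2, -0.4, 1.2]
gripper_width: 0.999
grasp_force: 0.0
```

```bash
cat > kn.py <<'E'
from pl import *
BAR=[(-20,-6),(20,-6),(20,6),(-20,6)]
def knobs(J=(.5797,-.0254,.247),cams=("top","side"),names=(0,1,2)):
    for n in cams:
        I=grab_frame(n).astype(float); red=np.clip((I[...,0]-I[...,1:].max(2)-15)/50,0,1)
        for i in names:
            k=pose(KN,*J)[i]; c=proj(n,[[*k,.103]])[0]; yy,xx=np.mgrid[:480,:640]; m=np.hypot(xx-c[0],yy-c[1])<(15 if n=="top" else 22)
            best=None
            for a in np.arange(0,np.pi,np.pi/8):
                S=np.array([.001,.001,.05]); p=np.r_[k,a]
                f=lambda v:np.abs(m*(solid(n,BAR,p+v*S,.093,.113)-red)).sum()
                r=minimize(f,[0,0,0],method="Nelder-Mead",options=dict(initial_simplex=[[0,0,0],[4,0,0],[0,4,0],[0,0,4]],xatol=.1,fatol=.3))
                if best is None or r.fun<best[1]: best=(p+r.x*S,r.fun)
            print(n,i,best[0].round(4),"exp",k.round(4),"err",round(best[1],1),"of",round((red*m).sum(),1))
E
python3 - <<'E'
from kn import *
s=state(); print(s["tool_pos"],2*np.arctan2(s["tool_rot"][2],s["tool_rot"][1]))
I=grab_frame("side"); print(plate("side",I,[.581,-.024,.247],.069))
I=grab_frame("top"); print(plate("top",I,[.58,-.025,.247],.069))
knobs()
cv2.imwrite("pics/s12.png",cv2.resize(grab_frame("side")[165:300,190:340],None,fx=5.2,fy=4.4,interpolation=cv2.INTER_CUBIC)[:,:,::-1])
E
```

```text
[0.57955782 0.20398051 0.14190595] 0.24785181695684738
(array([ 0.58450142, -0.02272956,  0.23743614]), np.float64(227.66013632914678))
(array([ 0.58057545, -0.02339818,  0.23956384]), np.float64(190.76523277039706))
top 0 [ 0.4812 -0.0476 -0.0021] exp [ 0.4827 -0.0498] err 57.4 of 112.7
top 1 [0.6576 0.0365 0.0665] exp [0.655  0.0359] err 81.4 of 143.8Traceback (most recent call last):
  File "<stdin>", line 5, in <module>
  File "kn.py", line 12, in knobs
    r=minimize(f,[0,0,0],method="Nelder-Mead",options=dict(initial_simplex=[[0,0,0],[4,0,0],[0,4,0],[0,0,4]],xatol=.1,fatol=.3))
    res = _minimize_neldermead(fun, x0, args, callback, bounds=bounds,
                               **options)
    fxr = func(xr)
    fx = function(np.copy(x), *(wrapper_args + args))
  File "kn.py", line 11, in <lambda>
    f=lambda v:np.abs(m*(solid(n,BAR,p+v*S,.093,.113)-red)).sum()
                         ~~~~~^^^^^^^^^^^^^^^^^^^^^^^
  File "h.py", line 19, in solid
    X=pose(np.array(poly)/1e3,*p); lo=proj(n,np.c_[X,0*X[:,0]+z0]); hi=proj(n,np.c_[X,0*X[:,0]+z1])
                                      ~~~~^^^^^^^^^^^^^^^^^^^^^^^^
  File "h.py", line 8, in proj
    K,o,A=cam(n); p=(np.atleast_2d(P)-o)@A@K.T; return p[:,:2]/p[:,2:]
          ~~~^^^
  File "h.py", line 6, in cam
    c=camera_info(n); q=c["attitude"]; return c["camera_matrix"],np.array(c["origin"]),R.from_quat([q[1],q[2],q[3],q[0]]).as_matrix()
ValueError: time passes only in moves, steps and waits
```

```bash
sed -i 's/^def cam(n):/from functools import lru_cache\n@lru_cache\ndef cam(n):/' h.py
sed -i 's|red=np.clip.*|red=np.clip((I[...,0]-1.6*I[...,1:].max(2))/(.45*I[...,0]+8),0,1)|; s|np.arange(0,np.pi,np.pi/8)|np.arange(0,np.pi,np.pi/4)|' kn.py
timeout 300 python3 - <<'E'
from kn import *
knobs()
S=grab_frame("side");T=grab_frame("top"); np.save("ks.npy",S); np.save("kt.npy",T)
a=cv2.resize(S[165:300,190:340],(400,360),interpolation=cv2.INTER_CUBIC); q=proj("top",[[.58,-.025,.08]])[0].astype(int); print(q)
b=cv2.resize(T[q[1]-55:q[1]+55,q[0]-50:q[0]+50],(400,440),interpolation=cv2.INTER_CUBIC)
o=np.zeros((440,800,3),np.uint8); o[:360,:400]=a; o[:,400:]=b; cv2.imwrite("pics/k.png",o[:,:,::-1])
E
```

```text
top 0 [ 0.4813 -0.0476 -0.0431] exp [ 0.4827 -0.0498] err 17.7 of 65.1
top 1 [0.6546 0.0361 0.084 ] exp [0.655  0.0359] err 22.0 of 66.1
top 2 [ 0.6741 -0.0436  0.2211] exp [ 0.6751 -0.0436] err 18.7 of 62.2
side 0 [ 0.4845 -0.0472  2.678 ] exp [ 0.4827 -0.0498] err 61.0 of 132.9
side 1 [0.6574 0.036  2.7919] exp [0.655  0.0359] err 59.7 of 129.2
side 2 [ 0.691  -0.096  -0.0249] exp [ 0.6751 -0.0436] err 181.0 of 357.9
[313 204]
```

View pics/k.png

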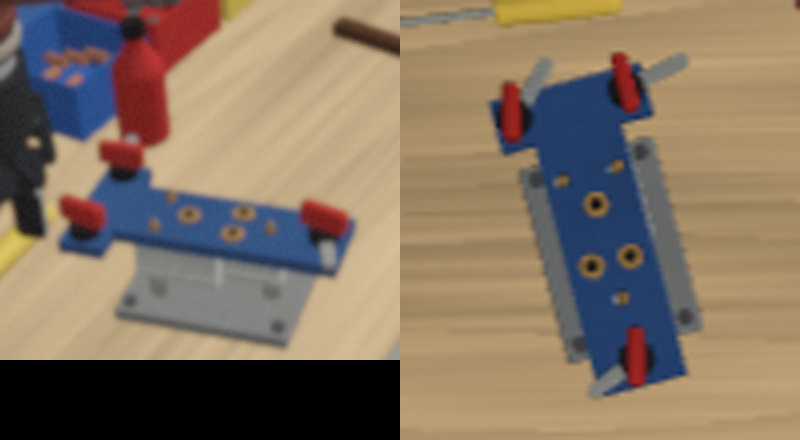

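The picture shows the plate flat on the stack with its posts through it and the three knobs open. The tail bar is at about (636,355), left (512,110) and right (626,82) in the right half. I'll start with the tail knob, approaching a half turn round so the wrist range suffices.

Request:
{"op": "play_rows", "data": {"linear": [[-0.006, -0.016, 0], [-0.006, -0.016, 0], [-0.006, -0.016, 0], [-0.006, -0.016, 0], [-0.006, -0.016, 0], [-0.006, -0.016, 0], [-0.006, -0.016, 0], [-0.006, -0.016, 0]], "turn": [10.2, 10.2, 10.2, 10.2, 10.2, 10.2, 10.2, 10.2], "hand": 0.04}}

```text
time: 48.72
tool_pos: [0.5312, 0.0757, 0.1416]
tool_rot: [0.0, 0.668, 0.744, 0.0]
contact_force: [-0.2, 0.7, -0.9]
gripper_width: 0.466
grasp_force: 0.0
```

Request:
{"op": "play_rows", "data": {"linear": [[-0.006, -0.016, 0], [-0.006, -0.016, 0], [-0.006, -0.016, 0], [-0.006, -0.016, 0], [-0.006, -0.016, 0], [-0.006, -0.016, 0], [-0.006, -0.016, 0], [-0.006, -0.013, 0]], "turn": [10.2, 10.2, 10.2, 10.2, 10.2, 10.2, 10.2, 10.2]}}

```text
time: 49.72
tool_pos: [0.4831, -0.0493, 0.1416]
tool_rot: [0.0, 0.02, 1.0, -0.0]
contact_force: [0.4, -0.1, 0.9]
gripper_width: 0.47
grasp_force: 0.0
```

Request:
{"op": "play_rows", "data": {"linear": [[0, 0, -0.02], [0, 0, -0.02], [0, 0, 0], [0, 0, 0]], "turn": [0, 0, 0, 0]}}

```text
time: 50.22
tool_pos: [0.4838, -0.0486, 0.1023]
tool_rot: [0.0, 0.023, 1.0, -0.0]
contact_force: [-0.3, -0.1, 0.9]
gripper_width: 0.466
grasp_force: 0.0
```

Request:
{"op": "play_rows", "data": {"linear": [[-0.0013, -0.0005, -0.018], [0, 0, -0.012], [0, 0, -0.006], [0, 0, 0], [0, 0, 0]], "turn": [0, 0, 0, 0, 0]}}

```text
time: 50.85
tool_pos: [0.4824, -0.0491, 0.0658]
tool_rot: [0.0, 0.023, 1.0, -0.0]
contact_force: [-0.3, -0.7, 0.3]
gripper_width: 0.466
grasp_force: 0.0
```

Request:
{"op": "play_rows", "data": {"linear": [[0, 0, 0], [0, 0, 0], [0, 0, 0], [0, 0, 0], [0, 0, 0], [0, 0, 0]], "turn": [0, 0, 0, 0, 0, 0], "hand": 0.0}}

```text
time: 51.6
tool_pos: [0.4825, -0.049, 0.0662]
tool_rot: [0.0, 0.023, 1.0, 0.0]
contact_force: [-0.4, 1.2, 6.4]
gripper_width: 0.116
grasp_force: 61.1
```

```bash
python3 -c "
from plant import *
import numpy as np
s=state();print(s['tool_pos'],s['contact_force'],s['ft_torque'],s['joint_pos'][[0,5]],s['gripper_width']*.0854)"
```

```text
[ 0.48254539 -0.04896092  0.06615221] [-0.43983488  1.21120194  6.43119706] [0.2813953  0.17708839 0.00055556] [-0.25489328 -1.78058319] 0.009919514165669626
```

Request:
{"op": "play_rows", "data": {"linear": [[0, 0, 0], [0, 0, 0], [0, 0, 0], [0, 0, 0], [0, 0, 0], [0, 0, 0], [0, 0, 0], [0, 0, 0]], "turn": [-8, -8, -8, -8, -8, -8, -8, -8]}}

```text
time: 52.6
tool_pos: [0.4836, -0.0485, 0.0661]
tool_rot: [0.001, 0.551, 0.835, 0.001]
contact_force: [3.3, 3.1, 2.3]
gripper_width: 0.116
grasp_force: 60.7
```

Request:
{"op": "play_rows", "data": {"linear": [[0, 0, 0], [0, 0, 0], [0, 0, 0], [0, 0, 0], [0, 0, 0], [0, 0, 0]], "turn": [-8, -8, -8, -6, -2, 0]}}

```text
time: 53.35
tool_pos: [0.4834, -0.0491, 0.0662]
tool_rot: [0.001, 0.758, 0.652, 0.001]
contact_force: [5.5, 2.4, 2.4]
gripper_width: 0.115
grasp_force: 60.7
```

```bash
cat > st.py <<'E'
from plant import *
import numpy as np
s=state();print(s['tool_pos'].round(4),np.degrees(2*np.arctan2(s["tool_rot"][2],s["tool_rot"][1])).round(1),s['contact_force'].round(1),s['ft_torque'].round(2),s['joint_efforts'][5].round(3),s['gripper_width']*.0854,s['grasp_force'])
E
python3 st.py
```

```text
[ 0.4834 -0.0491  0.0662] 81.5 [5.5 2.4 2.4] [ 0.29 -0.81 -0.06] 0.028 0.009783638533689167 60.69375157356262
```

Request:
{"op": "play_rows", "data": {"linear": [[0.0005, 0.0003, 0], [0, 0, 0], [0, 0, 0], [0, 0, 0], [0, 0, 0]], "turn": [-4, -4, -3, 0, 0]}}

```text
time: 53.98
tool_pos: [0.4836, -0.049, 0.0661]
tool_rot: [0.001, 0.817, 0.577, 0.001]
contact_force: [5.4, 0.4, 3.1]
gripper_width: 0.116
grasp_force: 60.8
```

```bash
python3 st.py
```

```text
[ 0.4836 -0.049   0.0661] 70.5 [5.4 0.4 3.1] [ 0.15 -0.86 -0.06] -0.051 0.00989327796396892 60.77792823314667
```

Request:
{"op": "play_rows", "data": {"linear": [[0, 0, 0], [0, 0, 0], [0, 0, 0], [0, 0, 0]], "turn": [-3, -2, 0, 0]}}

```text
time: 54.48
tool_pos: [0.4833, -0.0484, 0.0661]
tool_rot: [0.0, 0.841, 0.541, 0.001]
contact_force: [4.2, 2.3, 4.7]
gripper_width: 0.117
grasp_force: 61.0
```

```bash
python3 st.py
```

```text
[ 0.4833 -0.0484  0.0661] 65.5 [4.2 2.3 4.7] [ 0.49 -0.69  0.31] 0.301 0.009978909886700728 61.049981117248535
```

Request:
{"op": "play_rows", "data": {"linear": [[0, 0, 0], [0, 0, 0], [0, 0, 0], [0, 0, 0]], "turn": [-3, -2, 0, 0]}}

```text
time: 54.98
tool_pos: [0.4832, -0.0477, 0.0661]
tool_rot: [-0.0, 0.863, 0.505, 0.001]
contact_force: [5.3, 5.6, 5.0]
gripper_width: 0.116
grasp_force: 71.2
```

```bash
python3 st.py
```

```text
[ 0.4832 -0.0477  0.0661] 60.7 [5.3 5.6 5. ] [ 0.9  -0.77  1.16] 1.157 0.009887000485785022 71.15822519757785
```

The end stop is felt (torque 1.2 N m). I'll relax the twist, release and lift.

Request:
{"op": "play_rows", "data": {"linear": [[0, 0, 0], [0, 0, 0]], "turn": [4, 0]}}

```text
time: 55.22
tool_pos: [0.4833, -0.0479, 0.0661]
tool_rot: [-0.0, 0.845, 0.534, 0.001]
contact_force: [4.8, 4.2, 4.5]
gripper_width: 0.12
grasp_force: 61.3
```

Request:
{"op": "play_rows", "data": {"linear": [[0, 0, 0], [0, 0, 0], [0, 0, 0], [0, 0, 0.02], [0, 0, 0.04], [0.02, 0.01, 0.01], [0.04, 0.02, 0], [0.04, 0.02, 0]], "turn": [0, 0, 0, 0, 0, 0, 10, 10], "hand": 0.04}}

```text
time: 56.22
tool_pos: [0.5834, 0.0015, 0.1355]
tool_rot: [0.0, 0.739, 0.674, -0.0]
contact_force: [0.1, 0.0, 0.1]
gripper_width: 0.472
grasp_force: 0.0
```

Request:
{"op": "play_rows", "data": {"linear": [[0.04, 0.02, 0], [0.03, 0.015, 0], [0, 0, 0], [0, 0, 0], [0, 0, 0], [0, 0, 0], [0, 0, 0], [0, 0, 0]], "turn": [10, 10, 10, 10, 10, 10, 10, 10]}}

```text
time: 57.22
tool_pos: [0.652, 0.036, 0.1347]
tool_rot: [-0.001, 0.133, 0.991, -0.0]
contact_force: [-0.2, -0.2, -0.3]
gripper_width: 0.467
grasp_force: 0.0
```

```bash
python3 st.py
```

```text
[0.652  0.036  0.1347] 164.7 [-0.2 -0.2 -0.3] [-0.02  0.01  0.01] 1.15 0.039884307795750466 0.0
```

Request:
{"op": "play_rows", "data": {"linear": [[0.0025, 0.0008, -0.01], [0, 0, -0.01], [0, 0, -0.01], [0, 0, 0], [0, 0, 0]], "turn": [10, 10, 0, 0, 0]}}

```text
time: 57.85
tool_pos: [0.6552, 0.037, 0.1057]
tool_rot: [0.0, -0.038, 0.999, -0.0]
contact_force: [-0.2, 0.5, 1.1]
gripper_width: 0.468
grasp_force: 0.0
```

```bash
python3 st.py; timeout 250 python3 - <<'E'
from kn import *
knobs(J=(.5803,-.0245,.247),cams=("top",),names=(0,))
E
```

```text
[0.6552 0.037  0.1057] 184.3 [-0.2  0.5  1.1] [ 0.01 -0.01 -0.03] 0.011 0.04000500797511783 0.0
top 0 [ 0.4806 -0.0494  1.0848] exp [ 0.4833 -0.0489] err 17.0 of 62.6
```

Request:
{"op": "play_rows", "data": {"linear": [[0, 0, -0.018], [0, 0, -0.015], [0, 0, -0.0065], [0, 0, 0], [0, 0, 0]], "turn": [0.5, 0, 0, 0, 0]}}

```text
time: 58.52
tool_pos: [0.6555, 0.0371, 0.0665]
tool_rot: [0.0, -0.043, 0.999, -0.0]
contact_force: [-0.1, -0.3, 0.2]
gripper_width: 0.467
grasp_force: 0.0
```

Request:
{"op": "play_rows", "data": {"linear": [[0, 0, 0], [0, 0, 0], [0, 0, 0], [0, 0, 0], [0, 0, 0], [0, 0, 0]], "turn": [0, 0, 0, 0, 0, 0], "hand": 0.0}}

```text
time: 59.28
tool_pos: [0.6555, 0.0369, 0.0666]
tool_rot: [0.0, -0.043, 0.999, -0.0]
contact_force: [-1.3, -3.2, 5.0]
gripper_width: 0.119
grasp_force: 60.7
```

Request:
{"op": "play_rows", "data": {"linear": [[0, 0, 0], [0, 0, 0], [0, 0, 0], [0, 0, 0], [0, 0, 0], [0, 0, 0], [0, 0, 0], [0, 0, 0]], "turn": [-8, -8, -8, -8, -8, -8, -8, -8]}}

```text
time: 60.28
tool_pos: [0.6558, 0.0369, 0.0666]
tool_rot: [0.001, 0.495, 0.869, 0.0]
contact_force: [-1.2, -2.6, 5.0]
gripper_width: 0.117
grasp_force: 60.7
```

```bash
python3 st.py
```

```text
[0.6558 0.0369 0.0666] 120.7 [-1.2 -2.6  5. ] [-0.59  0.06  0.07] -0.848 0.010025884606065074 60.67564129829407
```

Request:
{"op": "play_rows", "data": {"linear": [[0, 0, 0], [0, 0, 0], [0, 0, 0], [0, 0, 0], [0, 0, 0], [0, 0, 0]], "turn": [-6, -6, -6, -4, 0, 0]}}

```text
time: 61.02
tool_pos: [0.6558, 0.037, 0.0666]
tool_rot: [0.001, 0.65, 0.76, 0.0]
contact_force: [-0.4, -4.1, 5.6]
gripper_width: 0.116
grasp_force: 60.7
```

```bash
python3 st.py
```

```text
[0.6558 0.037  0.0666] 99.0 [-0.4 -4.1  5.6] [-0.66  0.01 -0.06] -0.053 0.009900759429543571 60.71734428405762
```

Request:
{"op": "play_rows", "data": {"linear": [[0, 0, 0], [0, 0, 0], [0, 0, 0], [0, 0, 0]], "turn": [-4, -4, 0, 0]}}

```text
time: 61.52
tool_pos: [0.6558, 0.037, 0.0666]
tool_rot: [0.001, 0.701, 0.713, 0.0]
contact_force: [-0.4, -3.4, 4.7]
gripper_width: 0.117
grasp_force: 60.7
```

```bash
python3 st.py
```

```text
[0.6558 0.037  0.0666] 91.0 [-0.4 -3.4  4.7] [-0.64 -0.04 -0.04] -0.058 0.009953380274739231 60.711772441864014
```

Request:
{"op": "play_rows", "data": {"linear": [[0, 0, 0], [0, 0, 0], [0, 0, 0], [0, 0, 0]], "turn": [-4, -4, 0, 0]}}

```text
time: 62.02
tool_pos: [0.6558, 0.0369, 0.0666]
tool_rot: [0.001, 0.749, 0.662, 0.001]
contact_force: [0.5, -3.0, 5.4]
gripper_width: 0.116
grasp_force: 60.7
```

```bash
python3 st.py
```

```text
[0.6558 0.0369 0.0666] 83.0 [ 0.5 -3.   5.4] [-0.64 -0.   -0.07] -0.058 0.009940980435680397 60.70996642112732
```

Request:
{"op": "play_rows", "data": {"linear": [[0, 0, 0], [0, 0, 0], [0, 0, 0], [0, 0, 0]], "turn": [-3, -3, 0, 0]}}

```text
time: 62.52
tool_pos: [0.6558, 0.0369, 0.0666]
tool_rot: [0.001, 0.783, 0.622, 0.001]
contact_force: [0.7, -2.4, 5.8]
gripper_width: 0.116
grasp_force: 60.7
```

```bash
python3 st.py
```

```text
[0.6558 0.0369 0.0666] 77.0 [ 0.7 -2.4  5.8] [-0.65 -0.04 -0.01] -0.048 0.009874272643666299 60.712080001831055
```

Request:
{"op": "play_rows", "data": {"linear": [[0, 0, 0], [0, 0, 0], [0, 0, 0], [0, 0, 0]], "turn": [-3, -3, 0, 0]}}

```text
time: 63.02
tool_pos: [0.6559, 0.0369, 0.0666]
tool_rot: [0.001, 0.814, 0.581, 0.001]
contact_force: [0.2, -2.7, 5.6]
gripper_width: 0.117
grasp_force: 60.7
```

```bash
python3 st.py
```

```text
[0.6559 0.0369 0.0666] 71.0 [ 0.2 -2.7  5.6] [-0.65 -0.05 -0.02] -0.047 0.009964997883240451 60.714168548583984
```

Request:
{"op": "play_rows", "data": {"linear": [[0, 0, 0], [0, 0, 0], [0, 0, 0], [0, 0, 0]], "turn": [-2, -2, 0, 0]}}

```text
time: 63.52
tool_pos: [0.6565, 0.0363, 0.0668]
tool_rot: [0.002, 0.834, 0.552, 0.001]
contact_force: [2.1, -4.4, 4.9]
gripper_width: 0.117
grasp_force: 60.9
```

```bash
python3 st.py
```

```text
[0.6565 0.0363 0.0668] 67.0 [ 2.1 -4.4  4.9] [-0.96 -0.35  0.34] 0.393 0.009965363910976185 60.87406039237976
```

Request:
{"op": "play_rows", "data": {"linear": [[0, 0, 0], [0, 0, 0], [0, 0, 0], [0, 0, 0]], "turn": [-3, 0, 3, 0]}}

```text
time: 64.03
tool_pos: [0.6559, 0.0379, 0.0667]
tool_rot: [-0.0, 0.834, 0.552, 0.001]
contact_force: [2.5, -1.3, 5.4]
gripper_width: 0.116
grasp_force: 60.5
```

Request:
{"op": "play_rows", "data": {"linear": [[0, 0, 0], [0, 0, 0], [0, 0, 0], [0, 0, 0.02], [0, 0, 0.04], [0.005, -0.02, 0.005], [0.005, -0.02, 0], [0.005, -0.02, 0]], "turn": [0, 0, 0, 0, 0, 10, 10, 10], "hand": 0.04}}

```text
time: 65.03
tool_pos: [0.6709, -0.0234, 0.1332]
tool_rot: [0.001, 0.661, 0.75, 0.001]
contact_force: [-0.8, -0.2, -0.5]
gripper_width: 0.467
grasp_force: 0.0
```

Request:
{"op": "play_rows", "data": {"linear": [[0.004, -0.019, 0], [0, 0, 0], [0, 0, 0], [0, 0, 0], [0, 0, 0], [0, 0, 0], [0, 0, 0], [0, 0, 0]], "turn": [10, 10, 10, 10, 10, 10, 10, 10]}}

```text
time: 66.03
tool_pos: [0.6747, -0.0419, 0.1329]
tool_rot: [0.001, 0.024, 1.0, -0.0]
contact_force: [-0.7, -0.6, 0.4]
gripper_width: 0.476
grasp_force: 0.0
```

Request:
{"op": "play_rows", "data": {"linear": [[0, 0, -0.01], [0, 0, -0.01], [0, 0, 0], [0, 0, 0]], "turn": [8, 8, 0, 0]}}

```text
time: 66.53
tool_pos: [0.6747, -0.0419, 0.1123]
tool_rot: [0.001, -0.111, 0.994, -0.0]
contact_force: [0.2, 0.0, -0.5]
gripper_width: 0.469
grasp_force: 0.0
```

```bash
python3 st.py;  timeout 250 python3 - <<'E'
from kn import *
knobs(J=(.5803,-.0245,.247),cams=("side",),names=(0,1))
E
```

```text
[ 0.6747 -0.0419  0.1123] 192.8 [ 0.2  0.  -0.5] [0.02 0.04 0.02] 0.004 0.04008363840336575 0.0
side 0 [ 0.4845 -0.0502  1.5904] exp [ 0.4833 -0.0489] err 53.6 of 129.8
side 1 [0.6551 0.0371 1.6995] exp [0.6556 0.0368] err 66.1 of 142.4
```

Request:
{"op": "play_rows", "data": {"linear": [[0.001, -0.0008, -0.018], [0, 0, -0.018], [0, 0, -0.0095], [0, 0, 0], [0, 0, 0]], "turn": [0, 0, 0, 0, 0]}}

```text
time: 67.2
tool_pos: [0.6755, -0.0427, 0.0658]
tool_rot: [0.0, -0.112, 0.994, -0.0]
contact_force: [-0.0, -0.2, -0.3]
gripper_width: 0.47
grasp_force: 0.0
```

Request:
{"op": "play_rows", "data": {"linear": [[0, 0, 0], [0, 0, 0], [0, 0, 0], [0, 0, 0], [0, 0, 0], [0, 0, 0]], "turn": [0, 0, 0, 0, 0, 0], "hand": 0.0}}

```text
time: 67.95
tool_pos: [0.6759, -0.043, 0.0665]
tool_rot: [0.001, -0.112, 0.994, -0.0]
contact_force: [0.6, -1.8, 5.7]
gripper_width: 0.12
grasp_force: 61.3
```

Request:
{"op": "play_rows", "data": {"linear": [[0, 0, 0], [0, 0, 0], [0, 0, 0], [0, 0, 0], [0, 0, 0], [0, 0, 0], [0, 0, 0], [0, 0, 0]], "turn": [-8, -8, -8, -8, -8, -8, -8, -8]}}

```text
time: 68.95
tool_pos: [0.6761, -0.0424, 0.0665]
tool_rot: [0.001, 0.433, 0.901, 0.001]
contact_force: [1.1, 0.1, 5.4]
gripper_width: 0.118
grasp_force: 61.3
```

Request:
{"op": "play_rows", "data": {"linear": [[0, 0, 0], [0, 0, 0], [0, 0, 0], [0, 0, 0], [0, 0, 0], [0, 0, 0], [0, 0, 0]], "turn": [-8, -8, -8, -8, -6, 0, 0]}}

```text
time: 69.82
tool_pos: [0.6764, -0.0424, 0.0665]
tool_rot: [0.001, 0.701, 0.713, 0.001]
contact_force: [2.6, 0.7, 4.5]
gripper_width: 0.114
grasp_force: 61.3
```

```bash
python3 st.py
```

```text
[ 0.6764 -0.0424  0.0665] 91.0 [2.6 0.7 4.5] [ 0.1  -0.55 -0.05] -0.055 0.00977440655395782 61.314470171928406
```

Request:
{"op": "play_rows", "data": {"linear": [[0, 0, 0], [0, 0, 0], [0, 0, 0], [0, 0, 0], [0, 0, 0], [0, 0, 0]], "turn": [-6, -6, -4, -2, 0, 0]}}

```text
time: 70.58
tool_pos: [0.6765, -0.0427, 0.0665]
tool_rot: [0.001, 0.804, 0.595, 0.001]
contact_force: [3.5, 0.0, 5.1]
gripper_width: 0.117
grasp_force: 61.3
```

```bash
python3 st.py
```

```text
[ 0.6765 -0.0427  0.0665] 73.0 [3.5 0.  5.1] [-0.01 -0.55 -0.14] -0.052 0.009969644954228895 61.300111413002014
```

Request:
{"op": "play_rows", "data": {"linear": [[0, 0, 0], [0, 0, 0], [0, 0, 0], [0, 0, 0]], "turn": [-3, -3, 0, 0]}}

```text
time: 71.08
tool_pos: [0.6763, -0.043, 0.0665]
tool_rot: [0.001, 0.834, 0.552, 0.001]
contact_force: [1.6, -1.0, 5.3]
gripper_width: 0.115
grasp_force: 61.3
```

```bash
python3 st.py
```

```text
[ 0.6763 -0.043   0.0665] 67.0 [ 1.6 -1.   5.3] [-0.14 -0.43  0.03] 0.035 0.009805911052509777 61.33725643157959
```

Request:
{"op": "play_rows", "data": {"linear": [[0, 0, 0], [0, 0, 0], [0, 0, 0], [0, 0, 0]], "turn": [-3, -3, 0, 0]}}

```text
time: 71.58
tool_pos: [0.676, -0.0441, 0.0664]
tool_rot: [0.002, 0.861, 0.509, 0.0]
contact_force: [2.4, -3.7, 5.8]
gripper_width: 0.115
grasp_force: 71.1
```

```bash
python3 st.py
```

```text
[ 0.676  -0.0441  0.0664] 61.2 [ 2.4 -3.7  5.8] [-0.66 -0.36  1.14] 1.172 0.009807506776984156 71.06774989049882
```

The stop is felt. I'll relax, release, move clear and verify.

Request:
{"op": "play_rows", "data": {"linear": [[0, 0, 0], [0, 0, 0]], "turn": [4, 0]}}

```text
time: 71.82
tool_pos: [0.676, -0.0439, 0.0665]
tool_rot: [0.002, 0.843, 0.538, 0.0]
contact_force: [1.9, -2.9, 5.5]
gripper_width: 0.118
grasp_force: 61.6
```

Request:
{"op": "play_rows", "data": {"linear": [[0, 0, 0], [0, 0, 0], [0, 0, 0], [0, 0, 0.02], [0, 0, 0.04], [0, 0, 0.04], [0, 0.05, 0], [0, 0.05, 0]], "turn": [0, 0, 0, 0, 0, 0, 0, 0], "hand": 0.04}}

```text
time: 72.82
tool_pos: [0.6761, 0.0579, 0.1687]
tool_rot: [0.001, 0.844, 0.536, 0.002]
contact_force: [0.2, -0.3, -1.2]
gripper_width: 0.468
grasp_force: 0.0
```

Request:
{"op": "play_rows", "data": {"linear": [[-0.01, 0.05, 0], [-0.02, 0.05, 0], [-0.02, 0.05, 0], [-0.02, 0.05, 0], [0, 0, 0], [0, 0, 0]], "turn": [0, 0, 0, 0, 0, 0]}}

```text
time: 73.58
tool_pos: [0.6055, 0.2573, 0.1668]
tool_rot: [0.0, 0.844, 0.537, 0.001]
contact_force: [0.1, -0.2, 0.0]
gripper_width: 0.468
grasp_force: 0.0
```

```bash
python3 st.py;  timeout 400 python3 - <<'E'
from kn import *
knobs(J=(.5803,-.0245,.247),cams=("top",))
print(plate("side",grab_frame("side"),[.581,-.024,.247],.069),plate("top",grab_frame("top"),[.58,-.025,.247],.069))
E
```

```text
[0.6055 0.2573 0.1668] 64.9 [ 0.1 -0.2  0. ] [ 0.07 -0.05  0.03] 0.001 0.039949302886104425 0.0
top 0 [ 0.4819 -0.0467  1.1895] exp [ 0.4833 -0.0489] err 16.1 of 63.6
top 1 [0.655  0.036  1.1145] exp [0.6556 0.0368] err 21.4 of 67.4
top 2 [ 0.6744 -0.0422  1.0701] exp [ 0.6757 -0.0427] err 24.2 of 66.4
(array([ 0.58393921, -0.02256887,  0.23351654]), np.float64(232.26771162726732)) (array([ 0.57972703, -0.02317875,  0.24698472]), np.float64(204.24117674523563))
```

```bash
python3 -c "
from plant import *
print(job_done())"
```

```text
the job is handed in; nothing more can be done
None
```

The job is handed in. All four blanks are stacked on the posts, the drill plate lies flat on them, and all three knobs were turned until the end stop was felt, then let go. The hand-in call returned no verdict.

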